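# Refill the spring-loaded ring magazine of the training cell

## Task

Refill the ring magazine: prise its blue snap-shut cover open with the screwdriver at the notch and swing it open, then press every small red ring that lies on the bench down into the well, one after another and open side up, until it snaps in under the two catches. Then snap the cover fully shut again and lay the screwdriver back down on the black tool mat; leave the other parts on the bench where they are.

Things in the scene. Friction and masses are not known exactly. Their poses are not given: they have to be found in the camera images.
- magazine: Ring magazine: grey box 92 x 128 mm, 103 mm high with the cover shut, bolted down by a base plate 124 x 160 x 10 mm. Origin: centre of the base's underside, on the axis of the ring well; z up. The front wall with the pry notch (yellow mark below it) faces its -x, the cover's hinge is along its +x wall. All heights z given for it are in this frame. Its walls end at z 98 mm.
- mouth (a point): Axis of the ring well at the height of the catches' tops (z 88 mm); axes as the magazine's. Four upright 8 mm rods guide the rings, inner faces 25 mm from the axis (1.5 mm play), rounded tops at z 97 mm. On its +y and -y sides are finger pockets, 44 mm wide along x, out to 60 mm from the axis, floor at z 70 mm. A ring laid in the mouth rests on the catches, underside at about z 87 mm.
- catch (a point): Underside of the two brass catches (z 78 mm) on the well's axis; axes as the magazine's. From the -x and +x sides they reach to 19.5 mm from the axis, bevelled on top, flat below, and spring outwards as a ring is pressed past. Pressed in its middle until its top is 2 to 4 mm below here, a ring stays under them (underside then 10 mm below here). Takes up to 15 N, most of it at the catches.
- notch (a point): Centre of the pry notch at the outer face of the front wall (z 93.5 mm): a gap 18 mm wide along y, from the wall's edge 4.5 mm below to the underside of the shut cover 4.5 mm above. A blade goes in along the magazine's +x; behind the wall the way is free to 30 mm deep. Axes as the magazine's.
- cover: Blue cover, 95 x 128 x 5 mm. Origin: on the hinge axis, mid-thickness, at z 100.5 mm and x +47.5 mm in the magazine's frame; the hinge axis is its y. It reaches 94.5 mm along its own -x, when shut flush with the walls all round.
- cover_hinge (a joint): Angle of the cover, rad: 0 shut, 2.1 right back at its stop. A ball catch holds it shut: about 2 N upward at the front edge frees it (free from 0.1 rad on); about 2 N down there snaps it shut. The stiff hinge keeps it where it is left (0.5 N at the edge moves it).
- follower (a joint): How far the follower plate in the well is pressed down, m: 0 when empty, about 0.009 with one ring under the catches, 0.010 more for each further ring, at most 0.060. Spring 110 N/m, 1.8 N at 0.
- screwdriver: Slot screwdriver, 164 mm long, 50 g, lying on the mat. Origin: mid-length, at the underside it starts on; tip towards its own -y. Orange handle 24 mm wide, 26 mm high, from y -6 to +82 mm; steel shaft 4.4 mm thick from y -6 mm to the tip at y -82 mm, sloping (the tip 10 mm lower than the handle's axis as it starts). It may roll over when laid down.
- screwdriver_mid (a point): Point on the axis of the screwdriver's handle at mid-length, 6 mm inside the handle's front end, about 13 mm above what it lies on; axes as the screwdriver's.
- screwdriver_tip (a point): Centre of the end of the screwdriver's shaft, 82 mm ahead of its middle; axes as the screwdriver's.
- tool_mat: Black rubber tool mat, 100 x 220 x 3 mm, fixed. Origin: centre of its underside; long side along its y.
- ring_a: Red location ring (low round dish, shallow recess in its top), 47 mm diameter, 10 mm thick, 14 to 25 g, lying open side up on the bench. Origin: centre of its underside; z up. May be absent.
- ring_b: Red location ring (low round dish, shallow recess in its top), 47 mm diameter, 10 mm thick, 14 to 25 g, lying open side up on the bench. Origin: centre of its underside; z up. May be absent.
- ring_c: Red location ring (low round dish, shallow recess in its top), 47 mm diameter, 10 mm thick, 14 to 25 g, lying open side up on the bench. Origin: centre of its underside; z up. May be absent.
- ring_d: Red location ring (low round dish, shallow recess in its top), 47 mm diameter, 10 mm thick, 14 to 25 g, lying open side up on the bench. Origin: centre of its underside; z up. May be absent.
- ring_e: Red location ring (low round dish, shallow recess in its top), 47 mm diameter, 10 mm thick, 14 to 25 g, lying open side up on the bench. Origin: centre of its underside; z up. May be absent.
- cover_edge (a point): Middle of the cover's front edge, mid-thickness, 94.5 mm from the hinge axis.
- multimeter: Orange pocket multimeter, 139 x 74 x 48 mm, lying between the mat and the robot; bystander. Origin: centre of its underside.
- gear: Steel gear, 48 mm diameter, 18 mm high; bystander. Origin: centre of its underside.
- bushing: Brass flanged bushing, 34 mm diameter, 28 mm high; bystander. Origin: centre of its underside.
- bearing_block: Aluminium pillow block, 20 x 54 x 34 mm; bystander. Origin: centre of its underside.
Not all that is in view belongs to the job. What is shaped like the ring_d but turquoise is not meant.

How it is judged:
On the way, in this order (a step that is already met when the one before it is completed fails the run):
1. the cover is prised up with the screwdriver: it stands more than 0.12 rad open, lifted by the screwdriver and not by the fingers (value of joint cover_hinge between 0.12 and 0.7 rad and contact force between screwdriver and cover above 0.1 N and contact force between the fingers and cover below 0.05 N), for 0.1 s.
2. every ring is pressed under the catches, with the cover open (z of each of ring_e, ring_a, ring_b, ring_c, ring_d in the frame of magazine below 0.0705 m and horizontal distance between each of ring_e, ring_a, ring_b, ring_c, ring_d and magazine below 0.006 m and angle between each of ring_e, ring_a, ring_b, ring_c, ring_d's own z axis and vertical below 0.15 rad and value of joint cover_hinge above 0.5 rad), for 0.2 s.
3. the cover is snapped shut (value of joint cover_hinge below 0.035 rad), for 0.2 s.
At the end, for the whole second after the job is handed in: Every ring present is in the well under the catches (underside below 70.5 mm, within 6 mm of the axis, open side up within 0.15 rad), the cover is shut (under 0.035 rad) and the screwdriver lies flat and still on the mat, its middle within 50 mm (across) and 80 mm (along) of the mat's centre (z of each of ring_e, ring_a, ring_b, ring_c, ring_d in the frame of magazine below 0.0705 m and horizontal distance between each of ring_e, ring_a, ring_b, ring_c, ring_d and magazine below 0.006 m and angle between each of ring_e, ring_a, ring_b, ring_c, ring_d's own z axis and vertical below 0.15 rad and value of joint cover_hinge below 0.035 rad and z of screwdriver_mid in the frame of tool_mat between 0 and 0.024 m and x of screwdriver_mid in the frame of tool_mat between -0.05 and 0.05 m and y of screwdriver_mid in the frame of tool_mat between -0.08 and 0.08 m and linear speed of screwdriver below 0.02 m/s); the robot touches nothing.
It fails at once if the multimeter is pushed more than 25 mm away (distance of multimeter from where it was at the start of the episode above 0.025 m).
It fails at once if the gear is pushed more than 25 mm away (distance of gear from where it was at the start of the episode above 0.025 m).
It fails at once if the bushing is pushed more than 25 mm away (distance of bushing from where it was at the start of the episode above 0.025 m).
It fails at once if the bearing block is pushed more than 25 mm away (distance of bearing_block from where it was at the start of the episode above 0.025 m).
Of ring_a, ring_b, ring_c, ring_d, ring_e only 3 to 5 are there at a start; the rules pass over those that are not, and their reading is None.
At some moment in a run one of ring_a, ring_b, ring_c, ring_d, ring_e may be knocked a few centimetres aside while the robot is not near it.
Once in a run the grip may slacken for a moment while it holds something.
It also fails if it takes over 210 s, if anything falls off the work surface, if the arm or the gripper's body presses on something with over 40 N, if the wrist force passes 120 N, or if a joint passes its speed limit or range.

## Robot

A 6-joint arm with a two-finger parallel gripper is mounted at the origin on a cart in front of the work surface, level with it; the furniture and walls round the work are solid. World frame = base frame: x ahead of the robot, y to its left, z up, the work surface at z = 0. Lengths are in m, angles in rad, forces in N, time in s.
With the tool pointing down it reaches from about 0.35 to 0.975 m from the base axis. Payload 4.9 kg.
Tool frame: the origin (TCP) lies between the finger pads; the fingertips stand 22 mm ahead of it and the grasp point (between the pads) lies 3 mm ahead of it; z points along the fingers, y is the line along which they close (so a half turn about z gives the same grasp; the last joint's range is limited). The gripper opens to 85 mm and grips with 20 to 120 N. Pads are 22 mm wide; open, the fingers measure 114 mm over their backs; the gripper's body (76 mm by 85 mm) begins 54 mm behind the grasp point. The pads swing forward as they close: fully open they stand 13 mm farther back than shut.
Start: joints at [-1.22, 0.053, 1.613, -0, 1.476, -0.119], TCP at [0.283, -0.557, 0.224] pointing down, gripper open.
Joint ranges: [-3.01, 3.01], [-1.01, 2.22], [0.06, 2.58], [-1.02, 4.17], [0.09, 2.62], [-3.14, 3.14]. Speed limits (rad/s): [2.57, 2.57, 3.14, 3.14, 3.14, 3.14].

## Interface

Orientations are given as a unit quaternion [w, x, y, z].
In Python, from plant import state, grab_frame, get_calibration, job_done, recognise, regions_of gives the robot as it stands.
- The arm moves only by the tool apply_moves, never from a script. Its argument "targets" is a list of rows, each an object with "translation": the shift along the tool's x, y, z normalised to -1 to 1, where 1 is 100 mm, a list of three; "twist": the turn about the tool's z normalised to -1 to 1, where 1 is 0.1 rad; "hand": the opening, from 0 (shut) to 1 (fully open). A call has 1 to 8 rows; each row shifts and turns the commanded pose from where the row before left it, along the tool's axes as they then stand; what a row does not reach is not made up. A row lasts 1/10 s, in which the tool goes at most 50 mm and 8.59 degrees, less where a joint would pass 70% of its speed; a pose out of reach is approached as far as the arm can. A call with a number of a shift or a turn outside -1 to 1 is refused whole. A call with a gripper value outside its range is refused whole. The fingers move at their own pace and stop on an object; the grip force is fixed at half the most. Time passes only in rows, so rows that do not move let the fingers close. It gives the time, the measured TCP pose, the force, the opening and the grip force at its end, in the units of the state.
- state(): the state, without advancing time (a new reading comes with each control period).
- grab_frame(name): name is "scene" or "top" or "wrist"; returns the picture (384x512x3 uint8, red, green, blue); there is no depth.
- get_calibration(name): a dict with "camera_matrix" (3x3 intrinsics, pixels), "D" ([k1, k2, p1, p2, k3] as OpenCV has them; the pictures are not rectified), "pose" (4x4, takes a point from camera to world coordinates). Camera axes: x right, y up, looking along -z (the intrinsics and any distortion apply to the point x, -y, -z); pixel columns grow to the right and rows downward; lengths in m; the calibration is good to about 2 mm. A picture is of the moment at which its call begins: read the wrist's pose just before it. get_calibration takes no time and is no camera call; for the wrist camera it gives the pose at the moment of the call.
- job_done(): hands the job in; it is judged then, once.
Trained networks look in the newest picture that a camera, given by its name, has taken for a name from the list of things; names that differ only in an ending like _2 or _b are one class to them, and where a whole thing is asked for, a point or a joint stands for the part that bears it (a point fixed in the world has none). Each returns a list of dicts, best first, with "score" (0 to 1); they miss things now and then, are a little off and sometimes report something else, mostly with a low value. They report only what shows in the picture. A call takes as long as a camera call. They do not tell look-alikes from the thing itself.
- recognise(camera, query): "point" ([x, y, z] in m, in world coordinates, good to about 4 mm: the middle of the surface that is visible of it).
- regions_of(camera, query): "pixels" (384x512 bool, what is visible of it).
The state is a dict: "time": time; "joint_pos": joint angles; "joint_vel": joint speeds; "joint_efforts": joint torques, N m; "tool_pos": TCP position; "tool_rot": TCP orientation; "contact_force": force on the tool from outside, world axes, zero at the start; "ft_torque": the same for the moment, N m; "gripper_width": opening from 0.0 (shut) to 1.0 (fully open); "grasp_force": force on a finger pad.
Only numpy, scipy, OpenCV 4.12 (cv2) and the standard library are available. Lean on these libraries where they do the work, as an engineer would, in place of code of your own. Each camera call takes 0.05 s, during which the arm holds its last target. There are 200 camera calls.

## Working session

There is one attempt and no reset: what is moved stays moved. The work goes in short steps, Python scripts to look and compute and a tool call to move; the robot and the scene stay as the last step left them, time stands still between calls to the robot, and variables do not carry over. Pictures are saved under pics/ and viewed, at most 14 in all, crops included, and the job is handed in when it is done.

Besides the shell and the picture viewer there is one more tool, called after "Emit:" as name(argument=value, ...) on one line, values as JSON. apply_moves: Moves the arm, as the interface text tells. Its arguments: {"type":"object","properties":{"targets":{"type":"array"}},"required":["targets"]}

```bash
ls; mkdir -p pics; cat > h.py <<'E'
import numpy as np, cv2
from plant import *
def save(cam,name):
    f=grab_frame(cam); cv2.imwrite('pics/'+name,f[:,:,::-1]); return f
def ray(cam,uv,z):
    c=get_calibration(cam);K=np.array(c['camera_matrix']);P=np.array(c['pose'])
    n=cv2.undistortPoints(np.array([[uv]],float),K,np.array(c['D']))[0,0]
    d=P[:3,:3]@np.array([n[0],-n[1],-1]);o=P[:3,3];return o+d*(z-o[2])/d[2]
def proj(cam,p):
    c=get_calibration(cam);K=np.array(c['camera_matrix']);P=np.array(c['pose'])
    q=P[:3,:3].T@(np.array(p)-P[:3,3]);q=np.array([q[0],-q[1],-q[2]])
    return cv2.projectPoints(q[None],np.zeros(3),np.zeros(3),K,np.array(c['D']))[0][0,0]
E
python3 - <<'E'
from h import *
np.set_printoptions(precision=4,suppress=True)
s=state();print(s)
a=save('scene','s0.png');
for cam in ['scene','top']:
    if cam=='top': b=save('top','t0.png')
    print(cam,np.array(get_calibration(cam)['pose'])[:3,3])
    for q in ['magazine','notch','cover','screwdriver','screwdriver_mid','screwdriver_tip','tool_mat','ring_a','cover_edge','multimeter','gear','bushing','bearing_block']:
        for r in recognise(cam,q): print(cam,q,round(r['score'],2),np.round(r['point'],4))
E
```

```text
pics
{'time': 0.0, 'joint_pos': array([-1.22  ,  0.0534,  1.6143,  0.0001,  1.476 , -0.119 ]), 'joint_vel': array([ 0.0006, -0.0006, -0.0002, -0.0006,  0.0003, -0.0017]), 'joint_efforts': array([  0.0024, -39.368 , -37.0175,   0.0001,   0.007 ,  -0.    ]), 'tool_pos': array([ 0.2827, -0.5567,  0.2228]), 'tool_rot': array([-0.001 ,  0.9725,  0.2327, -0.0001]), 'contact_force': array([ 0.2372, -0.5907,  0.377 ]), 'ft_torque': array([-0.0121, -0.0201, -0.004 ]), 'grasp_force': 0.0, 'gripper_width': 1.0003740845459257}
scene [0.0596 0.4182 0.7575]
scene magazine 0.7 [ 0.5776 -0.0866  0.079 ]
scene magazine 0.35 [ 0.6043 -0.1048  0.1034]
scene notch 0.88 [ 0.5726 -0.0833  0.0815]
scene notch 0.65 [ 0.6028 -0.1084  0.1013]
scene cover 0.97 [ 0.6009 -0.1091  0.1041]
scene screwdriver 0.9 [0.4299 0.1901 0.0166]
scene screwdriver_tip 0.55 [0.4303 0.1954 0.0199]
scene tool_mat 0.61 [0.4349 0.1616 0.0043]
scene tool_mat 0.49 [0.4277 0.1969 0.0221]
scene ring_a 0.81 [0.5984 0.2802 0.0074]
scene ring_a 0.79 [0.5557 0.1507 0.0081]
scene ring_a 0.76 [0.6635 0.1767 0.0082]
scene ring_a 0.6 [0.6365 0
[... 463 characters left out ...]
9 [0.5539 0.1548 0.0054]
top screwdriver_mid 0.17 [0.445  0.1474 0.001 ]
top screwdriver_tip 0.68 [0.4335 0.1905 0.0187]
top tool_mat 0.57 [0.4443 0.1504 0.0022]
top tool_mat 0.29 [0.5575 0.1519 0.0075]
top ring_a 0.68 [0.6436 0.0697 0.0073]
top ring_a 0.65 [0.5585 0.152  0.0085]
top ring_a 0.59 [0.6044 0.2772 0.0005]
top cover_edge 0.7 [ 0.6072 -0.1159  0.1078]
top multimeter 0.77 [ 0.3876 -0.0654  0.0363]
top multimeter 0.25 [ 0.6038 -0.1174  0.1054]
top multimeter 0.2 [0.6429 0.068  0.0044]
top gear 0.58 [0.7384 0.0223 0.0134]
top bushing 0.6 [0.7398 0.0941 0.0285]
top bushing 0.48 [0.4457 0.1458 0.0016]
top bushing 0.34 [0.5559 0.1563 0.0065]
top bearing_block 0.78 [0.7429 0.1623 0.021 ]
```

```bash
ls -la pics
```

```text
total 668
drwxr-xr-x 2 agent agent   4096 Dec  1 10:47 .
drwxr-xr-x 3 agent agent   4096 Dec  1 10:47 ..
-rw-r--r-- 1 agent agent 356560 Dec  1 10:47 s0.png
-rw-r--r-- 1 agent agent 315278 Dec  1 10:47 t0.png
```

View pics/s0.png

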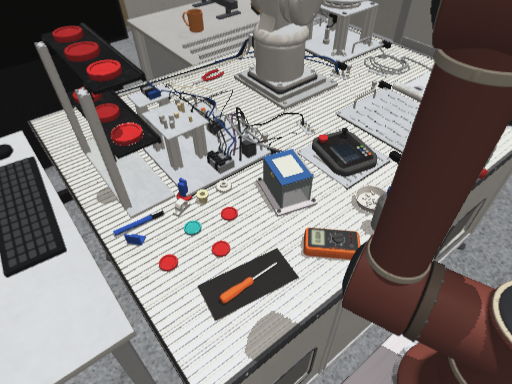

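```bash
python3 -c "
import cv2
a=cv2.imread('pics/t0.png')[60:360,100:500];cv2.imwrite('pics/t0c.png',cv2.resize(a,None,fx=2,fy=2,interpolation=cv2.INTER_CUBIC))"
```

```text
(no output)
```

View pics/t0.png

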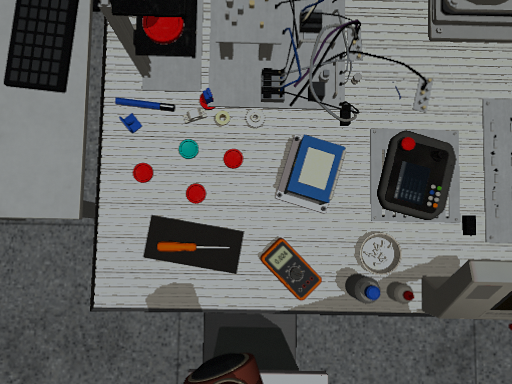

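Scene: three red rings in top view at (143,173), (195,193), (233,158), a turquoise decoy at (188,149), the screwdriver on the mat with its tip to the right at (230,247), and the magazine at (315,170). There is something red at (207,102), so I'll look closer and measure.

```bash
python3 - <<'E'
from h import *
np.set_printoptions(precision=4,suppress=True)
a=cv2.imread('pics/t0.png');s=cv2.imread('pics/s0.png')
cv2.imwrite('pics/c1.png',np.hstack([cv2.resize(a[80:220,100:250],(450,420)),cv2.resize(s[140:240,150:265],(350,420))[:,:350]]))
for cam,im in (('top',a),('scene',s)):
    hsv=cv2.cvtColor(im,cv2.COLOR_BGR2HSV)
    m=(((hsv[...,0]<5)|(hsv[...,0]>174))&(hsv[...,1]>180)&(hsv[...,2]>90)).astype(np.uint8)
    n,l,st,ce=cv2.connectedComponentsWithStats(m)
    for i in range(1,n):
        if st[i,4]>15: print(cam,'red',ce[i],st[i],ray(cam,ce[i],.009))
    m=((hsv[...,0]>100)&(hsv[...,0]<125)&(hsv[...,1]>120)).astype(np.uint8)
    n,l,st,ce=cv2.connectedComponentsWithStats(m)
    for i in range(1,n):
        if st[i,4]>150:
            c=np.argwhere(l==i)[:,::-1].astype(np.float32); box=cv2.boxPoints(cv2.minAreaRect(c)); 
            print(cam,'blue',st[i],box.tolist());print(np.array([ray(cam,p,.103) for p in box]))
    m=((hsv[...,0]>5)&(hsv[...,0]<18)&(hsv[...,1]>180)&(hsv[...,2]>100)).astype(np.uint8)
    n,l,st,ce=cv2.connectedComponentsWithStats(m)
    for i in range(1,n):
        if st[i,4]>60:
            c=np.argwhere(l==i)[:,::-1].astype(np.float32); r=cv2.fitLine(c,2,0,.01,.01).ravel()
            print(cam,'orange',st[i],ce[i],ray(cam,ce[i],.016), [ray(cam,r[2:]+t*r[:2],.016) for t in (-15,15)])
E
```

```text
top red [162.8396  27.5376] [143  16  40  26 798] [0.9519 0.2436 0.009 ]
top red [204.0938 103.2188] [200  95  14  14  64] [0.7698 0.1399 0.009 ]
top red [407.8897 143.2206] [402 137  13  13 136] [ 0.6849 -0.346   0.009 ]
top red [232.5993 158.1986] [224 149  19  19 277] [0.6396 0.0693 0.009 ]
top red [142.5439 172.2669] [133 163  20  19 296] [0.6014 0.2788 0.009 ]
top red [195.3576 193.1979] [186 184  20  19 288] [0.555  0.1543 0.009 ]
top blue [115  98  46  11 282] [[114.70771026611328, 103.33846282958984], [115.49231719970703, 97.0615463256836], [160.04617309570312, 102.63077545166016], [159.26156616210938, 108.9076919555664]]
[[0.7385 0.3251 0.103 ]
 [0.7524 0.324  0.103 ]
 [0.7428 0.2278 0.103 ]
 [0.7289 0.229  0.103 ]]
top blue [120 114  22  19 217] [[119.14634704589844, 117.68294525146484], [129.14634704589844, 109.68294525146484], [141.73170471191406, 125.4146499633789], [131.73170471191406, 133.41464233398438]]
[[0.7073 0.3143 0.103 ]
 [0.7254 0.2937 0.103 ]
 [0.6916 0.2653 0.103 ]
 [0.6736 0.286  0.103 ]]
top blue [ 287  135   58   68 1437] [[285.8594665527344, 189.95674133
[... 2262 characters left out ...]
67188]]
[[0.6884 0.3565 0.103 ]
 [0.6809 0.2649 0.103 ]
 [0.6662 0.2675 0.103 ]
 [0.6742 0.358  0.103 ]]
scene blue [124 234  21  11 158] [[122.75676727294922, 241.45945739746094], [124.24324798583984, 232.54054260253906], [144.35134887695312, 235.8918914794922], [142.8648681640625, 244.81080627441406]]
[[0.6454 0.3513 0.103 ]
 [0.6676 0.3379 0.103 ]
 [0.6293 0.3058 0.103 ]
 [0.6081 0.3198 0.103 ]]
scene orange [304 228  51  31 445] [325.6944 250.5506] [ 0.3787 -0.0422  0.016 ] [array([ 0.4089, -0.0213,  0.016 ]), array([ 0.349 , -0.0627,  0.016 ])]
scene orange [220 278  34  25 309] [235.3948 290.2524] [0.4297 0.1981 0.016 ] [array([0.4304, 0.2322, 0.016 ]), array([0.4291, 0.1628, 0.016 ])]
```

View pics/c1.png

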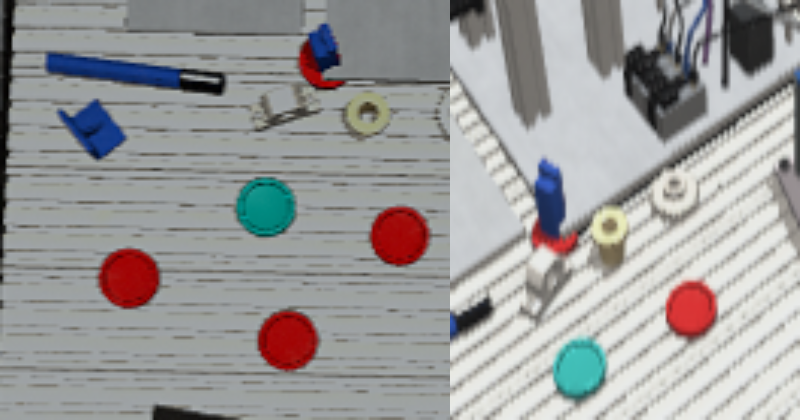

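```bash
python3 - <<'E'
import cv2,numpy as np
a=cv2.imread('pics/t0.png');s=cv2.imread('pics/s0.png')
cv2.imwrite('pics/c2.png',np.hstack([cv2.resize(a[125:215,265:355],(400,400),interpolation=2),cv2.resize(s[140:220,245:325],(400,400),interpolation=2)]))
E
```

```text
(no output)
```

View pics/c2.png

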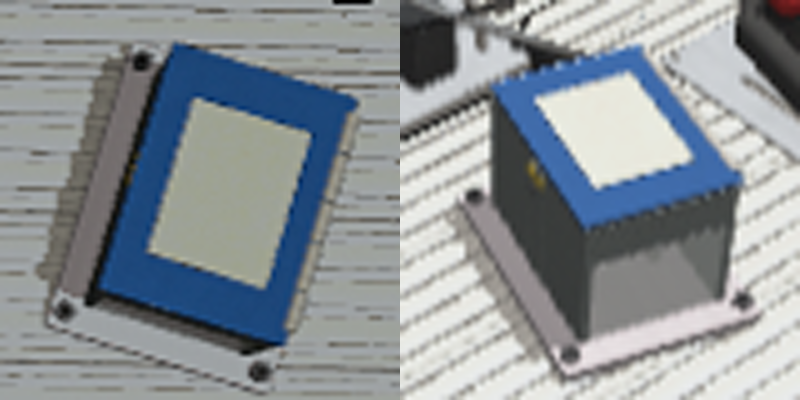

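The yellow notch mark is on the face towards world +y, so the blade goes in roughly along world -y. I'll set the tool's yaw to 90° and move over the ring area to look with the wrist camera.

Emit:
apply_moves(targets=[{"translation": [0,0,-0.2],"twist": -1,"hand": 1},{"translation": [0,0,-0.2],"twist": -1,"hand": 1},{"translation": [0,0,-0.2],"twist": -1,"hand": 1},{"translation": [0,0,-0.2],"twist": -1,"hand": 1},{"translation": [0,0,-0.2],"twist": -1,"hand": 1},{"translation": [0,0,0],"twist": -1,"hand": 1},{"translation": [0,0,0],"twist": -1,"hand": 1},{"translation": [0,0,0],"twist": -1,"hand": 1}])

```text
time: 2.2
tool_pos: [0.283, -0.5573, 0.3244]
tool_rot: [0.0, 0.804, 0.595, -0.0]
contact_force: [-0.1, 0.2, 0.5]
gripper_width: 1.0
grasp_force: 0.0
```

Emit:
apply_moves(targets=[{"translation": [0,0,0],"twist": -1,"hand": 1},{"translation": [0,0,0],"twist": -1,"hand": 1},{"translation": [0,0,0],"twist": -1,"hand": 1},{"translation": [0.38,0.16,0],"twist": 0,"hand": 1},{"translation": [0.38,0.16,0],"twist": 0,"hand": 1},{"translation": [0.38,0.16,0],"twist": 0,"hand": 1},{"translation": [0.38,0.16,0],"twist": 0,"hand": 1},{"translation": [0.38,0.16,0],"twist": 0,"hand": 1}])

```text
time: 3.0
tool_pos: [0.3635, -0.3659, 0.3242]
tool_rot: [0.0, 0.708, 0.707, 0.0]
contact_force: [1.4, -0.2, 0.2]
gripper_width: 1.001
grasp_force: 0.0
```

Emit:
apply_moves(targets=[{"translation": [0.38,0.16,0],"twist": 0,"hand": 1},{"translation": [0.38,0.16,0],"twist": 0,"hand": 1},{"translation": [0.38,0.16,0],"twist": 0,"hand": 1},{"translation": [0.38,0.16,0],"twist": 0,"hand": 1},{"translation": [0.38,0.16,0],"twist": 0,"hand": 1},{"translation": [0.38,0.16,0],"twist": 0,"hand": 1},{"translation": [0.38,0.16,0],"twist": 0,"hand": 1},{"translation": [0.38,0.16,0],"twist": 0,"hand": 1}])

```text
time: 3.8
tool_pos: [0.4918, -0.0618, 0.3244]
tool_rot: [0.0, 0.707, 0.707, 0.0]
contact_force: [0.8, -0.4, -0.2]
gripper_width: 0.998
grasp_force: 0.0
```

Emit:
apply_moves(targets=[{"translation": [0.38,0.16,0],"twist": 0,"hand": 1},{"translation": [0.38,0.16,0],"twist": 0,"hand": 1},{"translation": [0.38,0.16,0],"twist": 0,"hand": 1},{"translation": [0.38,0.16,0],"twist": 0,"hand": 1},{"translation": [0.38,0.16,0],"twist": 0,"hand": 1},{"translation": [0,0,0],"twist": 0,"hand": 1},{"translation": [0,0,0],"twist": 0,"hand": 1}])

```text
time: 4.5
tool_pos: [0.5716, 0.1271, 0.3238]
tool_rot: [-0.0, 0.707, 0.707, -0.0]
contact_force: [-0.3, 0.9, 0.2]
gripper_width: 1.003
grasp_force: 0.0
```

```bash
cat >> h.py <<'E'
from scipy.spatial.transform import Rotation as R
def tool():
    s=state();q=s['tool_rot'];return s['tool_pos'],R.from_quat([q[1],q[2],q[3],q[0]]).as_matrix()
def info():
    p,M=tool();s=state();print('t',round(s['time'],2),'p',np.round(p,4),'yaw',round(np.arctan2(M[1,0],M[0,0]),4),'z',np.round(M[:,2],3),'w',round(s['gripper_width'],3),'gf',s['grasp_force'],'F',np.round(s['contact_force'],2))
def go(target,psi=None):
    p,M=tool();d=M.T@(np.array(target)-p);print('tool shift',np.round(d*10,3))
def blobs(cam,im,z,h0,h1,smin=150,vmin=80,amin=60):
    hsv=cv2.cvtColor(im,cv2.COLOR_RGB2HSV);H=hsv[...,0].astype(int)
    m=((H>=h0)&(H<=h1)) if h0<=h1 else ((H>=h0)|(H<=h1))
    m=(m&(hsv[...,1]>smin)&(hsv[...,2]>vmin)).astype(np.uint8)
    n,l,st,ce=cv2.connectedComponentsWithStats(m)
    return [(st[i],ce[i],ray(cam,ce[i],z),np.argwhere(l==i)[:,::-1]) for i in range(1,n) if st[i,4]>amin]
E
python3 - <<'E'
from h import *
np.set_printoptions(precision=4,suppress=True)
info();p,M=tool();P=np.array(get_calibration('wrist')['pose']);print(M.T@(P[:3,3]-p));print(M.T@P[:3,:3])
f=save('wrist','w1.png')
for b in blobs('wrist',f,.009,174,5): print(b[0],b[1],b[2])
for q in ['ring_a']:
  for r in recognise('wrist',q): print(q,round(r['score'],2),np.round(r['point'],4))
E
```

```text
t 4.5 p [0.5716 0.1271 0.3238] yaw 1.5715 z [-0.001 -0.    -1.   ] w 1.003 gf 0.0 F [-0.33  0.9   0.21]
[ 0.0669 -0.0009 -0.1514]
[[-0.0006  0.9651  0.262 ]
 [ 1.      0.0004  0.0008]
 [ 0.0006  0.262  -0.9651]]
[256  35  31  33 806] [271.1216  50.9007] [0.6012 0.2794 0.009 ]
[226 123  29  29 659] [240.2337 136.871 ] [0.5549 0.1546 0.009 ]
[368 141  17  19  86] [373.5116 147.4767] [0.7663 0.1382 0.009 ]
[279 177  27  27 576] [292.1875 189.5434] [0.6392 0.0692 0.009 ]
ring_a 0.87 [0.5995 0.2804 0.0028]
ring_a 0.73 [0.557  0.1481 0.004 ]
ring_a 0.63 [0.6401 0.0715 0.0062]
ring_a 0.58 [0.6616 0.1757 0.0014]
```

View pics/w1.png

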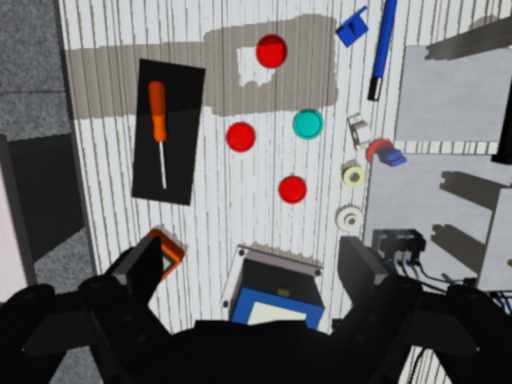

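```bash
python3 - <<'E'
from h import *
np.set_printoptions(precision=4,suppress=True)
f=cv2.imread('pics/w1.png');cv2.imwrite('pics/c3.png',cv2.resize(f[100:240,310:440],(520,560),interpolation=2))
f=f[:,:,::-1].copy()
for b in blobs('wrist',f,.016,6,16,170,90):
    r=cv2.fitLine(b[3].astype(np.float32),2,0,.01,.01).ravel();t=(b[3]-r[2:])@r[:2]
    print(b[0],b[1],b[2],ray('wrist',r[2:]+t.min()*r[:2],.016),ray('wrist',r[2:]+t.max()*r[:2],.016))
print('tip',ray('wrist',(165,188),.006))
hsv=cv2.cvtColor(f,cv2.COLOR_RGB2HSV)
g=cv2.cvtColor(f,cv2.COLOR_RGB2GRAY);m=((g<55)[50:215,120:215]).astype(np.uint8);n,l,st,ce=cv2.connectedComponentsWithStats(m);i=1+st[1:,4].argmax()
c=np.argwhere(l==i)[:,::-1].astype(np.float32)+[120,50];bx=cv2.boxPoints(cv2.minAreaRect(c.astype(np.float32)));w=np.array([ray('wrist',p,.003) for p in bx]);print('mat',w,w.mean(0))
for b in blobs('wrist',f,.103,100,125,120,40,200):
    if b[1][1]>250: print(b[0],b[1]); print(cv2.approxPolyDP(cv2.convexHull(b[3].astype(np.int32)),3,True).ravel())
E
```

```text
[149  82  17  60 764] [157.5812 109.9581] [0.4304 0.1956 0.016 ] [0.43   0.2363 0.016 ] [0.4308 0.1487 0.016 ]
[161 242  21  38 240] [170.425  256.5542] [ 0.4322 -0.049   0.016 ] [ 0.4311 -0.02    0.016 ] [ 0.4337 -0.09    0.016 ]
tip [0.4296 0.0709 0.006 ]
mat [[0.3589 0.0543 0.003 ]
 [0.4055 0.2707 0.003 ]
 [0.5029 0.2594 0.003 ]
 [0.4682 0.0415 0.003 ]] [0.4339 0.1565 0.003 ]
[ 231  286   93   44 1563] [273.5988 305.9143]
[323 307 315 329 231 321 243 286]
```

View pics/c3.png

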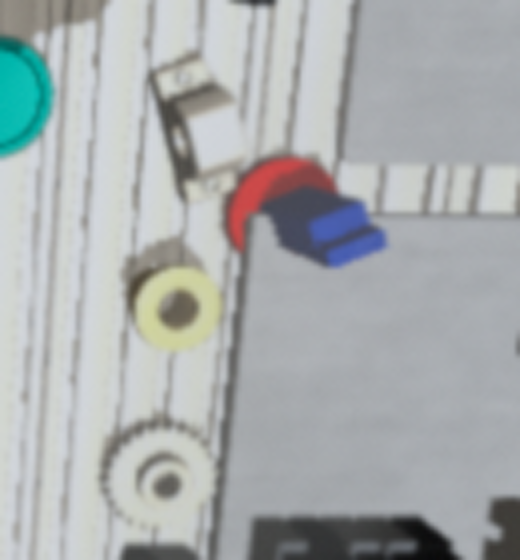

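The red patch is partly covered by the grey plate, so it is décor and there are three rings. Next is the screwdriver.

Emit:
apply_moves(targets=[{"translation": [0.07,-0.235,0.34],"twist": 0,"hand": 1},{"translation": [0.07,-0.235,0.34],"twist": 0,"hand": 1},{"translation": [0.07,-0.235,0.34],"twist": 0,"hand": 1},{"translation": [0.07,-0.235,0.34],"twist": 0,"hand": 1},{"translation": [0.07,-0.235,0.34],"twist": 0,"hand": 1},{"translation": [0.06,-0.235,0.34],"twist": 0,"hand": 1},{"translation": [0,0,0],"twist": 0,"hand": 1},{"translation": [0,0,0],"twist": 0,"hand": 1}])

```text
time: 5.4
tool_pos: [0.4307, 0.1668, 0.1203]
tool_rot: [0.0, 0.708, 0.706, 0.0]
contact_force: [0.4, -0.4, 1.4]
gripper_width: 1.005
grasp_force: 0.0
```

```bash
python3 - <<'E'
from h import *
np.set_printoptions(precision=4,suppress=True)
info();f=save('wrist','w2.png')
for b in blobs('wrist',f,.016,6,16,170,90):
    r=cv2.fitLine(b[3].astype(np.float32),2,0,.01,.01).ravel();t=(b[3]-r[2:])@r[:2]
    print(b[0],b[1],b[2],ray('wrist',r[2:]+t.min()*r[:2],.016),ray('wrist',r[2:]+t.max()*r[:2],.016))
go([.430,.168,.027])
E
```

```text
t 5.4 p [0.4307 0.1668 0.1203] yaw 1.5688 z [ 0. -0. -1.] w 1.005 gf 0.0 F [ 0.43 -0.44  1.45]
[ 238  106   28  103 2373] [251.6258 153.9018] [0.4334 0.198  0.016 ] [0.4333 0.2386 0.016 ] [0.4334 0.1481 0.016 ]
tool shift [ 0.009 -0.029  0.952]
```

View pics/w2.png

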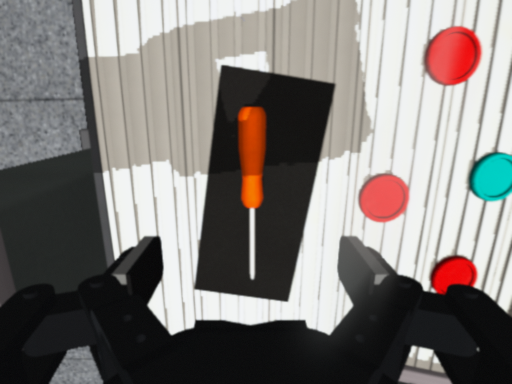

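Shows the screwdriver on the mat with its handle at (252,155), its neck near row 178 and its tip at (252,277). I'll descend and grip it.

Emit:
apply_moves(targets=[{"translation": [0.05,0.015,0.3],"twist": 0,"hand": 1},{"translation": [0,0,0.3],"twist": 0,"hand": 1},{"translation": [0,0,0.2],"twist": 0,"hand": 1},{"translation": [0,0,0.13],"twist": 0,"hand": 1},{"translation": [0,0,0],"twist": 0,"hand": 0},{"translation": [0,0,0],"twist": 0,"hand": 0},{"translation": [0,0,0],"twist": 0,"hand": 0},{"translation": [0,0,0],"twist": 0,"hand": 0}])

```text
time: 6.25
tool_pos: [0.4335, 0.1728, 0.0286]
tool_rot: [0.001, 0.707, 0.707, 0.001]
contact_force: [0.1, -0.0, 0.9]
gripper_width: 0.329
grasp_force: 0.0
```

Emit:
apply_moves(targets=[{"translation": [0,0,0],"twist": 0,"hand": 0},{"translation": [0,0,0],"twist": 0,"hand": 0},{"translation": [0,0,0],"twist": 0,"hand": 0}])

```text
time: 6.55
tool_pos: [0.4322, 0.1726, 0.0273]
tool_rot: [0.0, 0.707, 0.707, 0.0]
contact_force: [0.5, -0.3, 1.0]
gripper_width: 0.0
grasp_force: 0.0
```

```bash
python3 - <<'E'
from h import *
info();f=save('wrist','w3.png')
E
```

```text
t 6.55 p [0.4322 0.1726 0.0273] yaw 1.5699 z [ 0.  0. -1.] w 0.0 gf 0.0 F [ 0.49 -0.3   1.05]
```

View pics/w3.png

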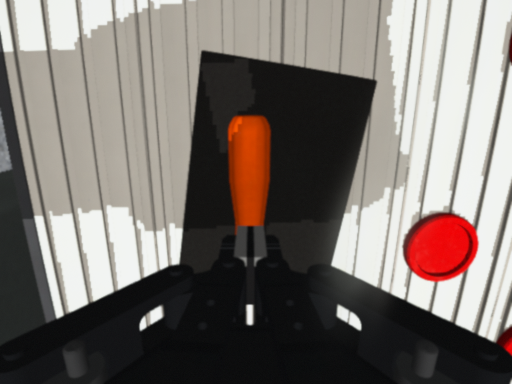

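```bash
python3 - <<'E'
from h import *
np.set_printoptions(precision=4,suppress=True)
for cam in ('wrist','top','scene'):
  f=grab_frame(cam)
  for b in blobs(cam,f,.016,6,16,170,90):
    if b[0][4]<150: continue
    r=cv2.fitLine(b[3].astype(np.float32),2,0,.01,.01).ravel();t=(b[3]-r[2:])@r[:2]
    print(cam,b[0],b[1],b[2],ray(cam,r[2:]+t.min()*r[:2],.016),ray(cam,r[2:]+t.max()*r[:2],.016))
print(proj('wrist',[.432,.172,.006]),proj('wrist',[.432,.172,.027]))
E
```

```text
wrist [ 228  115   43  115 4148] [249.0526 167.6994] [0.4306 0.209  0.016 ] [0.4304 0.2377 0.016 ] [0.4308 0.1723 0.016 ]
top [262 239  59  61 414] [289.7174 269.7488] [ 0.3827 -0.0679  0.016 ] [ 0.4312 -0.0204  0.016 ] [ 0.3334 -0.1161  0.016 ]
scene [187  10  15  22 208] [195.125   19.9423] [ 1.9286 -0.6102  0.016 ] [ 2.0817 -0.6892  0.016 ] [ 1.7839 -0.5357  0.016 ]
scene [304 233  57  27 534] [330.3109 251.0075] [ 0.3706 -0.0501  0.016 ] [ 0.4211 -0.0043  0.016 ] [ 0.318  -0.0978  0.016 ]
scene [220 280  34  23 293] [234.273  291.2355] [0.4293 0.2016 0.016 ] [0.4313 0.2386 0.016 ] [0.4267 0.1515 0.016 ]
[251.5367 223.1485] [251.6986 236.9584]
```

Emit:
apply_moves(targets=[{"translation": [0,0,-0.1],"twist": 0,"hand": 0},{"translation": [0,0,-0.2],"twist": 0,"hand": 0},{"translation": [0,0,-0.2],"twist": 0,"hand": 0},{"translation": [0,0,0],"twist": 0,"hand": 0},{"translation": [0,0,0],"twist": 0,"hand": 0}])

```text
time: 7.25
tool_pos: [0.4325, 0.1727, 0.0776]
tool_rot: [0.0, 0.707, 0.707, 0.001]
contact_force: [0.8, 0.4, 0.6]
gripper_width: 0.003
grasp_force: 0.0
```

```bash
python3 - <<'E'
from h import *
info();f=save('wrist','w4.png')
f=save('scene','s4.png')
E
python3 -c "
import cv2,numpy as np
a=cv2.imread('pics/w4.png');b=cv2.imread('pics/s4.png')[210:330,170:330]
cv2.imwrite('pics/c4.png',np.hstack([a[:,100:420],cv2.resize(b,(480,384))[:, :480]]))"
```

```text
t 7.25 p [0.4325 0.1727 0.0776] yaw 1.5698 z [ 0.001  0.    -1.   ] w 0.003 gf 0.0 F [0.79 0.37 0.56]
```

View pics/c4.png

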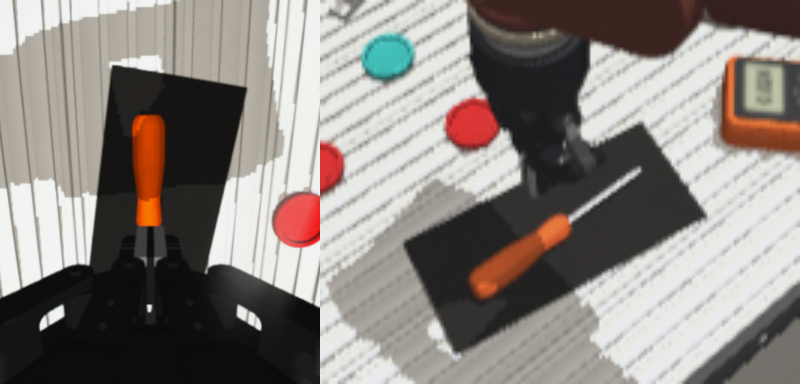

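```bash
python3 - <<'E'
from h import *
np.set_printoptions(precision=4,suppress=True)
print(ray('scene',(240,269),.055),ray('scene',(240,269),.08), proj('scene',[.4325,.1727,.0556]),proj('scene',[.4325,.1727,.0776]))
for y in (.149,.16,.17,.18,.236): print(y,proj('wrist',[.432,y,.016]),proj('wrist',[.432,y,.029]))
print(proj('wrist',[.4325,.1727,.0556]),proj('wrist',[.4325,.1727,.0776]))
print(proj('scene',[.432,.155,.016]))
E
python3 -c "
import cv2,numpy as np
a=cv2.imread('pics/w4.png')[180:330,150:350];b=cv2.imread('pics/s4.png')[230:310,200:300]
cv2.imwrite('pics/c5.png',np.hstack([cv2.resize(a,(400,300)),cv2.resize(b,(375,300))]))"
```

```text
[0.4472 0.1701 0.055 ] [0.4334 0.1789 0.08  ] [242.9534 273.8806] [242.5771 268.3844]
0.149 [252.3504 232.2358] [252.4459 239.2754]
0.16 [252.3594 218.8807] [252.457  225.2372]
0.17 [252.3675 206.4265] [252.467 212.123]
0.18 [252.3754 193.6682] [252.4768 198.6665]
0.236 [252.4156 116.3731] [252.5276 116.6995]
[253.5196 222.1441] [253.8869 236.6499]
[249.7875 279.2281]
```

View pics/c5.png

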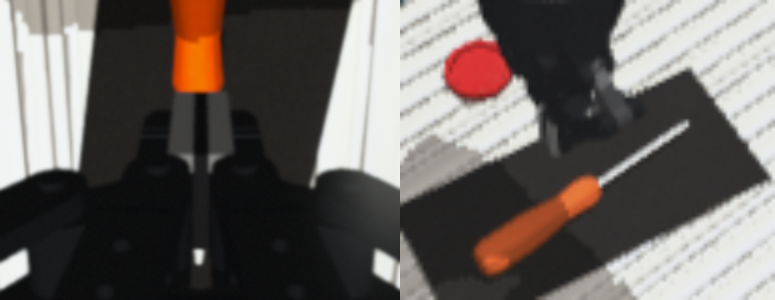

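The fingers closed above the handle without touching it, so they seem to end higher than I assumed. I'll retry lower, in small steps, and watch the force.

Emit:
apply_moves(targets=[{"translation": [0,0,0],"twist": 0,"hand": 1},{"translation": [0,0,0],"twist": 0,"hand": 1},{"translation": [0.05,0,0],"twist": 0,"hand": 1},{"translation": [0,0,0.1],"twist": 0,"hand": 1},{"translation": [0,0,0.3],"twist": 0,"hand": 1},{"translation": [0,0,0.16],"twist": 0,"hand": 1},{"translation": [0,0,0],"twist": 0,"hand": 1},{"translation": [0,0,0],"twist": 0,"hand": 0.4}])

```text
time: 8.15
tool_pos: [0.4319, 0.1776, 0.0207]
tool_rot: [-0.0, 0.707, 0.707, -0.0]
contact_force: [0.6, 0.6, 0.3]
gripper_width: 0.859
grasp_force: 0.0
```

Emit:
apply_moves(targets=[{"translation": [0,0,0],"twist": 0,"hand": 0.4},{"translation": [0,0,0],"twist": 0,"hand": 0.3},{"translation": [0,0,0],"twist": 0,"hand": 0.3},{"translation": [0,0,0],"twist": 0,"hand": 0.3}])

```text
time: 8.55
tool_pos: [0.4326, 0.1777, 0.0217]
tool_rot: [0.0, 0.707, 0.707, 0.001]
contact_force: [0.2, 0.3, -0.3]
gripper_width: 0.302
grasp_force: 0.0
```

Emit:
apply_moves(targets=[{"translation": [0,0,0],"twist": 0,"hand": 0},{"translation": [0,0,0],"twist": 0,"hand": 0},{"translation": [0,0,0],"twist": 0,"hand": 0}])

```text
time: 8.85
tool_pos: [0.4322, 0.1776, 0.0211]
tool_rot: [-0.0, 0.707, 0.707, 0.0]
contact_force: [-0.2, -0.4, -0.2]
gripper_width: -0.001
grasp_force: 0.0
```

```bash
python3 - <<'E'
from h import *
info();f=save('wrist','w5.png');g=save('scene','s5.png')
a=f[170:320,150:350,::-1];b=g[230:310,200:300,::-1]
cv2.imwrite('pics/c6.png',np.hstack([cv2.resize(a,(400,300)),cv2.resize(b,(375,300),interpolation=2)]))
E
```

```text
t 8.85 p [0.4322 0.1776 0.0211] yaw 1.5698 z [ 0.  0. -1.] w -0.001 gf 0.0 F [-0.25 -0.37 -0.18]
```

View pics/c6.png

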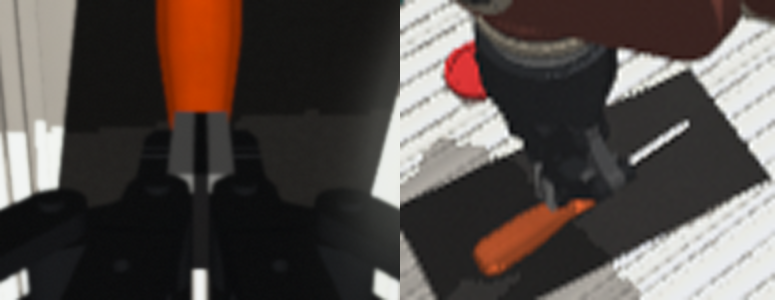

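I'll measure the fingertip height by touching the bare mat with shut fingers.

Emit:
apply_moves(targets=[{"translation": [0,0,-0.3],"twist": 0,"hand": 0},{"translation": [0,0.35,0],"twist": 0,"hand": 0},{"translation": [0,0,0.2],"twist": 0,"hand": 0},{"translation": [0,0,0.1],"twist": 0,"hand": 0},{"translation": [0,0,0],"twist": 0,"hand": 0}])

```text
time: 9.45
tool_pos: [0.4647, 0.177, 0.0186]
tool_rot: [-0.002, 0.707, 0.707, -0.002]
contact_force: [-0.7, -1.0, 0.3]
gripper_width: -0.002
grasp_force: 0.0
```

Emit:
apply_moves(targets=[{"translation": [0,0,0.04],"twist": 0,"hand": 0},{"translation": [0,0,0],"twist": 0,"hand": 0}])

```text
time: 9.65
tool_pos: [0.4665, 0.1775, 0.0167]
tool_rot: [-0.0, 0.707, 0.707, -0.0]
contact_force: [-0.5, 0.5, 0.1]
gripper_width: 0.004
grasp_force: 0.0
```

Emit:
apply_moves(targets=[{"translation": [0,0,0.03],"twist": 0,"hand": 0},{"translation": [0,0,0],"twist": 0,"hand": 0}])

```text
time: 9.85
tool_pos: [0.467, 0.1776, 0.0141]
tool_rot: [-0.0, 0.707, 0.707, -0.0]
contact_force: [0.2, -0.1, -0.2]
gripper_width: 0.002
grasp_force: 0.0
```

```bash
python3 - <<'E'
from h import *
info();g=save('scene','s6.png')
b=g[230:310,200:300,::-1]
cv2.imwrite('pics/c7.png',cv2.resize(b,(750,600),interpolation=2))
E
```

```text
t 9.85 p [0.467  0.1776 0.0141] yaw 1.5699 z [-0.  0. -1.] w 0.002 gf 0.0 F [ 0.16 -0.08 -0.19]
```

View pics/c7.png

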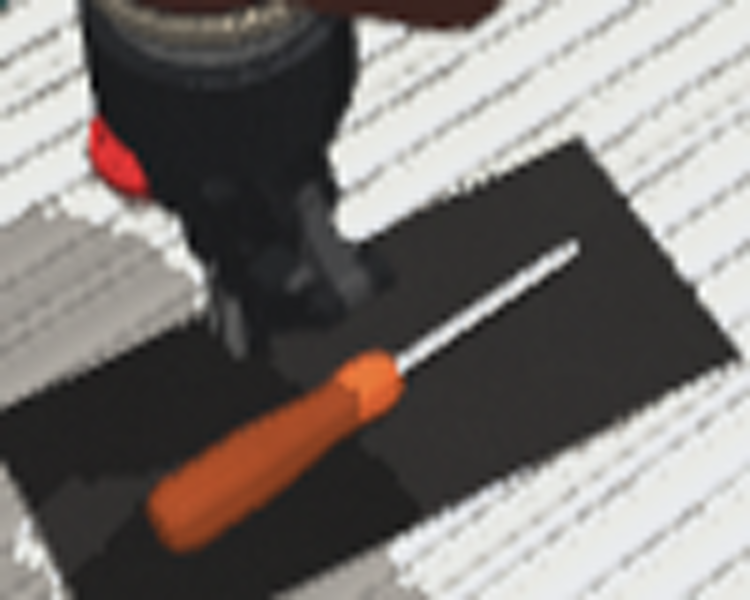

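Emit:
apply_moves(targets=[{"translation": [0,0,0.03],"twist": 0,"hand": 0},{"translation": [0,0,0],"twist": 0,"hand": 0}])

```text
time: 10.1
tool_pos: [0.4669, 0.1775, 0.0108]
tool_rot: [-0.0, 0.707, 0.707, -0.0]
contact_force: [0.4, 0.6, -0.8]
gripper_width: -0.003
grasp_force: 0.0
```

Emit:
apply_moves(targets=[{"translation": [0,0,0.03],"twist": 0,"hand": 0},{"translation": [0,0,0],"twist": 0,"hand": 0}])

```text
time: 10.3
tool_pos: [0.4669, 0.1775, 0.0077]
tool_rot: [-0.0, 0.707, 0.707, -0.0]
contact_force: [0.5, -0.1, 0.4]
gripper_width: -0.0
grasp_force: 0.0
```

Emit:
apply_moves(targets=[{"translation": [0,0,0.03],"twist": 0,"hand": 0},{"translation": [0,0,0],"twist": 0,"hand": 0}])

```text
time: 10.5
tool_pos: [0.4668, 0.1775, 0.0046]
tool_rot: [-0.0, 0.707, 0.707, -0.0]
contact_force: [-0.6, 0.8, 0.2]
gripper_width: 0.003
grasp_force: 0.0
```

Emit:
apply_moves(targets=[{"translation": [0,0,0.02],"twist": 0,"hand": 0},{"translation": [0,0,0],"twist": 0,"hand": 0}])

```text
time: 10.7
tool_pos: [0.467, 0.1775, 0.0028]
tool_rot: [-0.0, 0.707, 0.707, -0.0]
contact_force: [0.1, -0.1, 0.0]
gripper_width: 0.003
grasp_force: 0.0
```

Emit:
apply_moves(targets=[{"translation": [0,0,0.02],"twist": 0,"hand": 0},{"translation": [0,0,0],"twist": 0,"hand": 0}])

```text
time: 10.9
tool_pos: [0.467, 0.1775, 0.0008]
tool_rot: [-0.0, 0.707, 0.707, -0.0]
contact_force: [0.3, -0.7, 0.2]
gripper_width: -0.001
grasp_force: 0.0
```

Emit:
apply_moves(targets=[{"translation": [0,0,0.03],"twist": 0,"hand": 0},{"translation": [0,0,0],"twist": 0,"hand": 0}])

```text
time: 11.1
tool_pos: [0.4668, 0.1775, -0.0023]
tool_rot: [-0.0, 0.707, 0.707, -0.0]
contact_force: [-0.2, -0.7, 0.0]
gripper_width: 0.004
grasp_force: 0.0
```

Emit:
apply_moves(targets=[{"translation": [0,0,0.02],"twist": 0,"hand": 0},{"translation": [0,0,0],"twist": 0,"hand": 0}])

```text
time: 11.3
tool_pos: [0.4672, 0.1775, -0.004]
tool_rot: [-0.0, 0.707, 0.707, -0.0]
contact_force: [-0.4, 0.2, -0.2]
gripper_width: 0.001
grasp_force: 0.0
```

```bash
python3 - <<'E'
from h import *
info();g=save('scene','s7.png');f=save('wrist','w7.png')
b=g[215:305,190:290,::-1]
b=np.clip(b.astype(float)*1.8,0,255).astype(np.uint8)
c=np.clip(f[170:350,150:350,::-1].astype(float)*1.8,0,255).astype(np.uint8)
cv2.imwrite('pics/c8.png',np.hstack([cv2.resize(b,(440,396),interpolation=2),cv2.resize(c,(360,396),interpolation=2)]))
E
```

```text
t 11.3 p [ 0.4672  0.1775 -0.004 ] yaw 1.5698 z [-0. -0. -1.] w 0.001 gf 0.0 F [-0.42  0.16 -0.25]
```

View pics/c8.png

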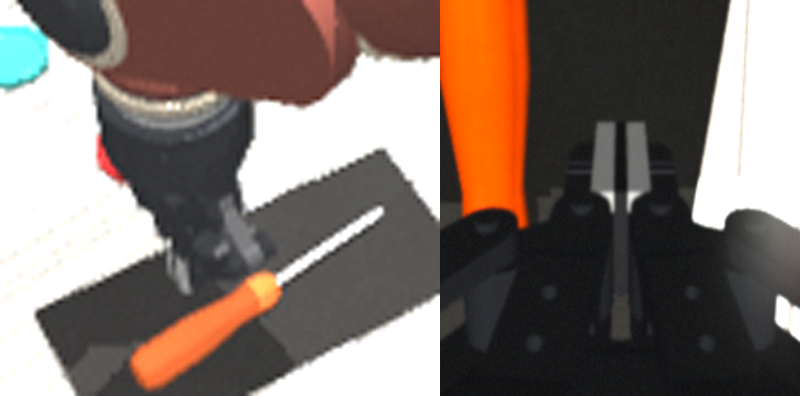

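```bash
python3 - <<'E'
from h import *
np.set_printoptions(precision=4,suppress=True)
c=get_calibration('wrist');print(c['camera_matrix'],c['D'])
p,M=tool()
for d in (-.03,-.02,-.01,0,.01,.022):
  print(d,[proj('wrist',p+M@np.array([x,y,d])) for x,y in ((0,0),(.011,0),(.011,.0425),(.011,-.0425))])
f=cv2.imread('pics/w2.png');g=cv2.cvtColor(f,cv2.COLOR_BGR2GRAY)
for r in (240,250,260,270): print(r,g[r,120:185:3],g[r,330:400:3])
s=state();print(s['joint_pos'])
E
```

```text
[[294.6238   0.     249.9871]
 [  0.     294.6238 191.2143]
 [  0.       0.       1.    ]] [-0.04  0.    0.    0.    0.  ]
-0.03 [array([252.1898, 262.7372]), array([252.2275, 240.6982]), array([346.6793, 240.4624]), array([157.7675, 240.5224])]
-0.02 [array([252.0576, 252.6636]), array([252.0894, 231.8916]), array([340.1827, 231.7168]), array([163.9922, 231.7727])]
-0.01 [array([251.9416, 243.8377]), array([251.9688, 224.2022]), array([334.4978, 224.0715]), array([169.4386, 224.1242])]
0 [array([251.839 , 236.0429]), array([251.8625, 217.4312]), array([329.4829, 217.3329]), array([174.2429, 217.3829])]
0.01 [array([251.7478, 229.1096]), array([251.7681, 211.424 ]), array([325.0268, 211.3499]), array([178.5116, 211.3976])]
0.022 [array([251.6507, 221.7394]), array([251.668, 205.054]), array([320.2949, 205.0011]), array([183.0444, 205.0465])]
240 [188 242 243 243 243 242 154 100  64  63  52  14  11  26 237 243 243 244
 244 204 244 241] [241 240 238 195  90  90  92 108 108 110 168 213 240 239 239 238 239 198
 236 240 239 239 239 224]
250 [154 215  89  19  52  63  63  62  27  10  11  11  10  10 186 242 243 243
 244 223 207 243] [241 240 237 126  89  89  87  87  86  98 105 104 104  92  86 155 227 198
 239 239 239 239 238 175]
260 [ 16  45  63  63  64  49  14  10   8   9  10  10   8   8  97 242 243 243
 244 238 195 243] [240 240 234  89  87  86  84  83  82  82  81  82  99 101 101  98  79  72
  95 237 240 240 207 206]
270 [ 63  62  62  21  10  11   9   9   8   9  10  11   9  10  61 242 243 243
 244 243 178 243] [240 238 229  84  84  82  81  80  78  78  76  75  73  69  76  88  87  86
  84  59  51  69 158 239]
[ 0.2142  0.0208  2.0606 -0.      1.0603  0.2152]
```

The images show the real fingertips about 30 mm shorter than the text says: they end roughly 10 mm behind the reported TCP when shut. Two more touch steps will confirm that.

Emit:
apply_moves(targets=[{"translation": [0,0,0.02],"twist": 0,"hand": 0},{"translation": [0,0,0],"twist": 0,"hand": 0}])

```text
time: 11.6
tool_pos: [0.4674, 0.1776, -0.0042]
tool_rot: [-0.0, 0.707, 0.707, -0.001]
contact_force: [-6.1, -2.0, 12.5]
gripper_width: -0.001
grasp_force: 6.4
```

Emit:
apply_moves(targets=[{"translation": [0,0,0.02],"twist": 0,"hand": 0},{"translation": [0,0,0],"twist": 0,"hand": 0}])

```text
time: 11.8
tool_pos: [0.4674, 0.1776, -0.0043]
tool_rot: [-0.001, 0.707, 0.707, -0.001]
contact_force: [-13.2, -3.7, 27.4]
gripper_width: -0.003
grasp_force: 13.7
```

Emit:
apply_moves(targets=[{"translation": [0,0,0.02],"twist": 0,"hand": 0},{"translation": [0,0,0],"twist": 0,"hand": 0}])

```text
time: 12.0
tool_pos: [0.4675, 0.1776, -0.0044]
tool_rot: [-0.001, 0.707, 0.707, -0.002]
contact_force: [-21.0, -4.5, 41.9]
gripper_width: -0.003
grasp_force: 20.9
```

Confirmed: shut fingertips touch at a reported z of -0.004, so the true TCP is about 29 mm higher than reported. I'll retreat, open and regrasp lower.

Emit:
apply_moves(targets=[{"translation": [0,0,-0.3],"twist": 0,"hand": 0},{"translation": [0,0,-0.3],"twist": 0,"hand": 1},{"translation": [0,-0.35,0],"twist": 0,"hand": 1},{"translation": [0,0,0],"twist": 0,"hand": 1},{"translation": [0,0,0],"twist": 0,"hand": 1},{"translation": [0,0,0],"twist": 0,"hand": 1}])

```text
time: 12.6
tool_pos: [0.4325, 0.1776, 0.05]
tool_rot: [0.0, 0.707, 0.707, 0.0]
contact_force: [0.2, 0.2, -0.2]
gripper_width: 0.848
grasp_force: 0.0
```

```bash
python3 - <<'E'
from h import *
np.set_printoptions(precision=4,suppress=True)
info();f=grab_frame('wrist')
for b in blobs('wrist',f,.016,6,16,170,90,400):
    r=cv2.fitLine(b[3].astype(np.float32),2,0,.01,.01).ravel();t=(b[3]-r[2:])@r[:2]
    print(b[0],b[1],b[2],ray('wrist',r[2:]+t.min()*r[:2],.016),ray('wrist',r[2:]+t.max()*r[:2],.016))
go([.432,.173,-.003])
E
```

```text
t 12.6 p [0.4325 0.1776 0.05  ] yaw 1.5697 z [ 0. -0. -1.] w 0.848 gf 0.0 F [ 0.24  0.15 -0.16]
[ 230  123   38  133 4113] [248.6086 184.2268] [0.4307 0.1989 0.016 ] [0.4307 0.2376 0.016 ] [0.4308 0.1482 0.016 ]
tool shift [-0.045 -0.007  0.53 ]
```

Emit:
apply_moves(targets=[{"translation": [-0.03,-0.015,0.2],"twist": 0,"hand": 1},{"translation": [0,0,0.2],"twist": 0,"hand": 1},{"translation": [0,0,0.13],"twist": 0,"hand": 1},{"translation": [0,0,0],"twist": 0,"hand": 1},{"translation": [0,0,0],"twist": 0,"hand": 0},{"translation": [0,0,0],"twist": 0,"hand": 0},{"translation": [0,0,0],"twist": 0,"hand": 0},{"translation": [0,0,0],"twist": 0,"hand": 0}])

```text
time: 13.45
tool_pos: [0.4313, 0.1748, -0.0021]
tool_rot: [0.0, 0.707, 0.707, 0.001]
contact_force: [-0.6, 0.5, -0.7]
gripper_width: 0.33
grasp_force: 0.0
```

Emit:
apply_moves(targets=[{"translation": [0,0,0],"twist": 0,"hand": 0},{"translation": [0,0,0],"twist": 0,"hand": 0},{"translation": [0,0,0],"twist": 0,"hand": 0},{"translation": [0,0,-0.05],"twist": 0,"hand": 0}])

```text
time: 13.85
tool_pos: [0.4301, 0.1745, 0.0017]
tool_rot: [-0.0, 0.707, 0.707, -0.001]
contact_force: [-0.2, 0.8, -0.8]
gripper_width: 0.215
grasp_force: 58.8
```

Gripped (18 mm, 59 N). I'll lift, turn by 16°, and look at the magazine from closer.

Emit:
apply_moves(targets=[{"translation": [0,0,-0.2],"twist": 0,"hand": 0},{"translation": [0,0,-0.4],"twist": 0,"hand": 0},{"translation": [0,0,-0.4],"twist": 0,"hand": 0},{"translation": [0,0,-0.4],"twist": 0,"hand": 0},{"translation": [-0.2,0.32,-0.2],"twist": 0,"hand": 0},{"translation": [-0.2,0.32,-0.2],"twist": 0,"hand": 0},{"translation": [-0.2,0.32,-0.2],"twist": 0,"hand": 0},{"translation": [-0.2,0.32,-0.2],"twist": 0,"hand": 0}])

```text
time: 14.65
tool_pos: [0.5593, 0.0936, 0.2226]
tool_rot: [-0.0, 0.707, 0.707, -0.0]
contact_force: [-0.5, 0.4, -0.3]
gripper_width: 0.215
grasp_force: 60.9
```

Emit:
apply_moves(targets=[{"translation": [-0.2,0.32,-0.2],"twist": 0,"hand": 0},{"translation": [0,0,0],"twist": 1,"hand": 0},{"translation": [0,0,0],"twist": 1,"hand": 0},{"translation": [0,0,0],"twist": 0.8,"hand": 0},{"translation": [0,0,0],"twist": 0,"hand": 0},{"translation": [0,0,0],"twist": 0,"hand": 0}])

```text
time: 15.25
tool_pos: [0.5902, 0.0744, 0.2416]
tool_rot: [-0.0, 0.799, 0.602, -0.0]
contact_force: [0.8, -0.6, -0.5]
gripper_width: 0.213
grasp_force: 60.9
```

```bash
python3 - <<'E'
from h import *
np.set_printoptions(precision=4,suppress=True)
info()
for cam in ('wrist','top','scene'):
  f=save(cam,'m_%s.png'%cam)
  for b in blobs(cam,f,.103,100,125,120,40,300):
    if np.linalg.norm(b[2][:2]-[.607,-.112])>.08: continue
    hu=cv2.convexHull(b[3].astype(np.int32));ap=cv2.approxPolyDP(hu,3,True)[:,0]
    for a in ap: print(cam,a,ray(cam,a,.103))
  for b in blobs(cam,f,.08,22,32,150,80,8):
    print(cam,'yellow',b[0],ray(cam,b[1],.085))
  for b in blobs(cam,f,.13,6,16,170,90,200): print(cam,'orange',b[0],b[1])
for q in ('notch','cover','screwdriver_tip'):
  for cam in ('wrist','scene'):
    for r in recognise(cam,q)[:2]: print(cam,q,round(r['score'],2),np.round(r['point'],4))
E
```

```text
t 15.25 p [0.5902 0.0744 0.2416] yaw 1.2915 z [-0.001  0.    -1.   ] w 0.213 gf 60.920593969131005 F [ 0.75 -0.62 -0.53]
wrist [255 324] [ 0.5466 -0.0938  0.103 ]
wrist [255 300] [ 0.5555 -0.0621  0.103 ]
wrist [270 289] [ 0.5757 -0.0529  0.103 ]
wrist [274 321] [ 0.5691 -0.0959  0.103 ]
wrist orange [ 227  122   49  176 7110] [250.4017 202.2242]
wrist orange [128 248  57  26 631] [155.9921 260.4802]
top [344 147] [ 0.6549 -0.1734  0.103 ]
top [328 202] [ 0.5345 -0.1392  0.103 ]
top [287 189] [ 0.5606 -0.0507  0.103 ]
top [304 135] [ 0.6793 -0.0862  0.103 ]
top orange [261 239  60  61 421] [289.2043 269.4347]
scene [312 175] [ 0.537  -0.1383  0.103 ]
scene [281 185] [ 0.5599 -0.0484  0.103 ]
scene [263 157] [ 0.6784 -0.084   0.103 ]
scene [292 149] [ 0.6537 -0.1722  0.103 ]
scene yellow [473 168   6   7  16] [ 0.2799 -0.5139  0.085 ]
scene orange [205 149  24  13 210] [216.7286 155.1286]
scene orange [304 228  57  32 554] [330.1859 250.3177]
wrist notch 0.93 [ 0.6437 -0.0774  0.0267]
scene notch 0.84 [ 0.5769 -0.0867  0.0802]
scene notch 0.5 [ 0.3755 -0.0592  0.0381]
wrist cover 0.8 [ 0.5667 -0.0775  0.1008]
scene cover 0.83 [ 0.6022 -0.1111  0.1048]
scene cover 0.18 [ 0.374  -0.0631  0.0371]
wrist screwdriver_tip 0.77 [0.5986 0.1003 0.2666]
scene screwdriver_tip 0.82 [0.5884 0.1063 0.2631]
```

```bash
python3 - <<'E'
from h import *
np.set_printoptions(precision=4,suppress=True,linewidth=200)
p,M=tool()
a=cv2.imread('pics/s0.png').astype(int);b=cv2.imread('pics/m_scene.png').astype(int)
for d in (-.03,-.05,-.07,-.09,-.1,-.105,-.11,-.12): print(d,proj('scene',p+M@np.array([d,0,-.008+(-.01)*(1-min(1,(-d-.026)/.076))])))
t=proj('scene',p+M@np.array([-.102,0,-.008])).astype(int)
A=cv2.cvtColor(a.astype(np.uint8),6).astype(int);B=cv2.cvtColor(b.astype(np.uint8),6).astype(int)
print(t);x0,y0=t[0]-22,t[1]-12
print(B[y0:y0+26,x0:x0+40]);print('diff');print(B[y0:y0+26,x0:x0+40]-A[y0:y0+26,x0:x0+40])
E
```

```text
-0.03 [245.0079 147.1657]
-0.05 [253.3712 145.9422]
-0.07 [261.5917 144.7395]
-0.09 [269.6729 143.557 ]
-0.1 [273.6624 142.9731]
-0.105 [275.6491 142.5448]
-0.11 [277.6323 142.0258]
-0.12 [281.5803 140.9927]
[274 142]
[[111 151 150 ... 231 231 232]
 [112 162 171 ... 232 232 220]
 [158 177 189 ... 204 203 151]
 ...
 [ 38  38  38 ... 102 103 104]
 [ 37  39  64 ... 138 177 127]
 [ 83  87 150 ... 206 230 195]]
diff
[[-1  0  0 ...  0  0  0]
 [ 1  0  0 ...  0  0  0]
 [ 1  0  0 ...  0  0  0]
 ...
 [ 1  1  2 ...  1  0  1]
 [-1  1 -1 ...  0  0  0]
 [-1 -1  0 ...  0  0  0]]
```

```bash
python3 - <<'E'
from h import *
a=cv2.imread('pics/s0.png').astype(int);b=cv2.imread('pics/m_scene.png').astype(int)
d=np.abs(a-b).sum(2)
for c in range(240,284,2):
    r=np.where(d[128:165,c]>40)[0]+128; print(c,r.tolist()[:14], [b[i,c].sum()//3 for i in r][:8])
E
```

```text
240 [128, 129, 130, 131, 132, 133, 136, 137, 147, 148, 149, 150, 151, 152] [np.int64(154), np.int64(154), np.int64(155), np.int64(144), np.int64(123), np.int64(133), np.int64(67), np.int64(48)]
242 [132, 133, 134, 135, 136, 137, 138, 139, 140, 141, 142, 146, 147, 148] [np.int64(116), np.int64(139), np.int64(100), np.int64(77), np.int64(57), np.int64(44), np.int64(42), np.int64(38)]
244 [131, 132, 133, 134, 135, 136, 137, 138, 139, 140, 141, 142, 144, 148] [np.int64(75), np.int64(42), np.int64(46), np.int64(47), np.int64(38), np.int64(27), np.int64(26), np.int64(26)]
246 [131, 132, 133, 134, 135, 136, 137, 138, 147, 148, 149] [np.int64(109), np.int64(107), np.int64(45), np.int64(48), np.int64(44), np.int64(35), np.int64(57), np.int64(106)]
248 [147, 148, 149] [np.int64(167), np.int64(210), np.int64(91)]
250 [146, 147, 148] [np.int64(165), np.int64(221), np.int64(156)]
252 [146, 147, 148] [np.int64(168), np.int64(211), np.int64(96)]
254 [145, 146, 147] [np.int64(164), np.int64(222), np.int64(159)]
256 [145, 146, 147] [np.int64(186), np.int64(213), np.int64(143)]
258 [144, 145] [np.int64(148), np.int64(187)]
260 [144, 145, 146] [np.int64(196), np.int64(214), np.int64(116)]
262 [143, 144, 145] [np.int64(188), np.int64(224), np.int64(178)]
264 [] []
266 [144] [np.int64(185)]
268 [] []
270 [142, 143, 144] [np.int64(223), np.int64(198), np.int64(138)]
272 [141, 142, 143] [np.int64(232), np.int64(216), np.int64(191)]
274 [142, 143] [np.int64(211), np.int64(198)]
276 [] []
278 [] []
280 [] []
282 [] []
```

Emit:
apply_moves(targets=[{"translation": [0,0,0.1],"twist": 0.07,"hand": 0},{"translation": [0,0,0],"twist": 0,"hand": 0}])

```text
time: 15.9
tool_pos: [0.5896, 0.0744, 0.23]
tool_rot: [-0.001, 0.801, 0.598, -0.001]
contact_force: [-0.3, 0.0, -0.6]
gripper_width: 0.211
grasp_force: 60.9
```

```bash
cat >> h.py <<'E'
O=np.array([.6073,-.1118,0]);th=np.deg2rad(-106.4)
X=np.array([np.cos(th),np.sin(th),0]);Y=np.array([-X[1],X[0],0])
def mag(x,y,z): return O+X*x+Y*y+np.array([0,0,z])
def inmag(p): d=np.array(p)-O; return np.array([d@X,d@Y,p[2]])
E
python3 - <<'E'
from h import *
info();print(inmag(tool()[0]));go(mag(-.1685,0,.083))
E
```

```text
t 15.9 p [0.5896 0.0744 0.23  ] yaw 1.2827 z [-0.003  0.    -1.   ] w 0.211 gf 60.927487349981675 F [-0.31  0.02 -0.65]
[-0.17367601 -0.06953023  0.22999146]
tool shift [-0.049  0.7    1.468]
```

Emit:
apply_moves(targets=[{"translation": [-0.01,0.17,0.36],"twist": 0,"hand": 0},{"translation": [-0.01,0.17,0.36],"twist": 0,"hand": 0},{"translation": [-0.01,0.17,0.36],"twist": 0,"hand": 0},{"translation": [-0.02,0.18,0.36],"twist": 0,"hand": 0},{"translation": [0,0,0],"twist": 0,"hand": 0},{"translation": [0,0,0],"twist": 0,"hand": 0},{"translation": [0,0,0],"twist": 0,"hand": 0}])

```text
time: 16.6
tool_pos: [0.6563, 0.0503, 0.0906]
tool_rot: [0.001, 0.801, 0.598, 0.001]
contact_force: [0.7, 0.4, -0.5]
gripper_width: 0.215
grasp_force: 60.9
```

```bash
python3 - <<'E'
from h import *
np.set_printoptions(precision=4,suppress=True,linewidth=200)
info();print(inmag(tool()[0]));go(mag(-.1685,0,.083))
f=save('scene','n1.png');a=cv2.imread('pics/s0.png')
print('tip pred',proj('scene',mag(-.066,0,.0925)),'notch',proj('scene',mag(-.046,0,.0935)),'mark ~',proj('scene',mag(-.046,0,.083)))
print('yellow in s0',[ (b[0],b[1]) for b in blobs('scene',a[:,:,::-1].copy(),.08,20,32,120,60,3) if abs(b[1][0]-272)<15 and abs(b[1][1]-172)<25])
b=f[140:215,225:300,::-1];b=cv2.resize(b,(600,600),interpolation=2)
cv2.imwrite('pics/c9.png',b)
d=np.abs(a.astype(int)-f[:,:,::-1].astype(int)).sum(2)
for c in range(232,280,2):
    r=np.where(d[150:200,c]>40)[0]+150; print(c,r.tolist()[:14])
E
```

```text
t 16.6 p [0.6563 0.0503 0.0906] yaw 1.2831 z [ 0.003  0.    -1.   ] w 0.215 gf 60.93012754121446 F [ 0.7   0.35 -0.51]
[-0.1693  0.0013  0.0906]
tool shift [-0.008 -0.013  0.076]
tip pred [264.9695 174.7345] notch [271.6955 172.5813] mark ~ [271.6254 175.4164]
yellow in s0 [(array([271, 173,   2,   4,   5], dtype=int32), array([271.4, 174.6]))]
232 [150, 151, 152, 153, 154, 155, 156, 157, 158, 159, 160, 161, 166, 167]
234 [150, 151, 152, 153, 154, 155, 156, 157, 158, 159, 160, 161, 162, 163]
236 [150, 151, 154, 155, 156, 157, 158, 159, 163, 164, 165, 166, 167, 168]
238 [167, 168, 169, 170, 171, 172, 173, 174, 175, 176, 177, 178, 179, 180]
240 [169, 170, 171, 172, 178]
242 [177, 178, 179]
244 [176, 178]
246 [177, 178]
248 [176, 177]
250 [176, 177]
252 [175, 176, 199]
254 [175, 176]
256 [175]
258 [174]
260 [172, 173]
262 [172, 174]
264 [171, 172, 173]
266 []
268 []
270 []
272 []
274 []
276 []
278 []
```

```bash
python3 - <<'E'
from h import *
np.set_printoptions(precision=2,suppress=True,linewidth=220)
f=cv2.imread('pics/n1.png').astype(int);a=cv2.imread('pics/s0.png').astype(int)
d=np.abs(a-f).sum(2)
xs,ys=[],[]
for c in range(243,270):
    w=d[168:183,c].astype(float);w[w<20]=0
    print(c,w.astype(int).tolist(), round((w@np.arange(168,183))/max(w.sum(),1),2))
p,M=tool()
for e in (.006,.008,.010,.012,.014): print(e,proj('scene',p+M@np.array([-.102,0,-e])),proj('scene',p+M@np.array([-.06,0,-e-(.018-e)*.42/.76])))
E
```

```text
243 [0, 0, 0, 0, 0, 0, 0, 0, 33, 109, 25, 34, 0, 0, 0] 177.3
244 [0, 0, 0, 0, 0, 0, 0, 0, 89, 21, 117, 0, 0, 0, 0] 177.12
245 [0, 0, 0, 0, 0, 0, 0, 0, 0, 31, 90, 0, 0, 0, 0] 177.74
246 [0, 0, 0, 0, 0, 0, 0, 0, 20, 58, 93, 0, 0, 0, 0] 177.43
247 [0, 0, 0, 0, 0, 0, 0, 0, 37, 81, 21, 0, 0, 0, 0] 176.88
248 [0, 0, 0, 0, 0, 0, 0, 0, 44, 111, 0, 0, 0, 0, 0] 176.72
249 [0, 0, 0, 0, 0, 0, 0, 0, 36, 93, 0, 0, 0, 0, 0] 176.72
250 [0, 0, 0, 0, 0, 0, 36, 30, 59, 135, 0, 0, 0, 0, 0] 176.13
251 [0, 0, 0, 0, 0, 0, 0, 37, 97, 49, 0, 0, 0, 0, 0] 176.07
252 [0, 0, 0, 0, 0, 0, 0, 48, 177, 0, 0, 0, 0, 0, 0] 175.79
253 [0, 0, 0, 0, 0, 0, 0, 36, 158, 0, 0, 0, 0, 0, 0] 175.81
254 [0, 0, 0, 0, 0, 0, 37, 76, 158, 0, 0, 0, 0, 0, 0] 175.45
255 [0, 0, 0, 0, 0, 0, 38, 132, 0, 0, 0, 0, 0, 0, 0] 174.78
256 [0, 0, 0, 0, 0, 0, 0, 87, 0, 0, 0, 0, 0, 0, 0] 175.0
257 [0, 0, 0, 0, 0, 0, 0, 0, 0, 0, 0, 0, 0, 0, 0] 0.0
258 [0, 0, 0, 0, 0, 0, 90, 0, 0, 0, 0, 0, 0, 0, 0] 174.0
259 [0, 0, 0, 0, 0, 85, 51, 0, 0, 0, 0, 0, 0, 0, 0] 173.38
260 [0, 0, 0, 0, 44, 150, 0, 0, 0, 0, 0, 0, 0, 0, 0] 172.77
261 [0, 0, 0, 0, 84, 96, 93, 0, 0, 0, 0, 0, 0, 0, 0] 173.03
262 [0, 0, 0, 0, 145, 35, 88, 0, 0, 0, 0, 0, 0, 0, 0] 172.79
263 [0, 0, 0, 101, 219, 122, 0, 0, 0, 0, 0, 0, 0, 0, 0] 172.05
264 [0, 0, 0, 150, 216, 45, 0, 0, 0, 0, 0, 0, 0, 0, 0] 171.74
265 [0, 0, 0, 0, 0, 0, 0, 0, 0, 0, 0, 0, 0, 0, 0] 0.0
266 [0, 0, 0, 0, 0, 0, 0, 0, 0, 0, 0, 0, 0, 0, 0] 0.0
267 [0, 0, 0, 0, 0, 0, 0, 0, 0, 0, 0, 0, 0, 0, 0] 0.0
268 [0, 0, 0, 0, 0, 0, 0, 0, 0, 0, 0, 0, 0, 0, 0] 0.0
269 [0, 0, 0, 0, 0, 0, 0, 0, 0, 0, 0, 0, 0, 0, 0] 0.0
0.006 [264.29 173.33] [249.84 175.49]
0.008 [264.3  172.78] [249.84 175.25]
0.01 [264.3  172.23] [249.83 175.  ]
0.012 [264.31 171.69] [249.82 174.75]
0.014 [264.31 171.13] [249.82 174.51]
```

Emit:
apply_moves(targets=[{"translation": [0,-0.013,0.086],"twist": 0,"hand": 0},{"translation": [0,0,0],"twist": 0,"hand": 0},{"translation": [0,0,0],"twist": 0,"hand": 0}])

```text
time: 16.95
tool_pos: [0.6538, 0.0506, 0.0797]
tool_rot: [0.0, 0.801, 0.598, 0.0]
contact_force: [-0.2, -0.4, -0.3]
gripper_width: 0.214
grasp_force: 60.9
```

```bash
python3 - <<'E'
from h import *
np.set_printoptions(precision=2,suppress=True,linewidth=220)
info();print(np.round(inmag(tool()[0]),4))
f=save('scene','n2.png')[:,:,::-1].astype(int);a=cv2.imread('pics/s0.png').astype(int)
d=np.abs(a-f).sum(2)
for c in range(240,270,1):
    w=d[166:188,c].astype(float);w[w<20]=0
    print(c,round((w@np.arange(166,188))/max(w.sum(),1),2),np.where(w>0)[0]+166)
p,M=tool()
for e in (.008,.010,.012,.014): print(e,proj('scene',p+M@np.array([-.102,0,-e])))
E
```

```text
t 16.95 p [0.65 0.05 0.08] yaw 1.2831 z [ 0.  0. -1.] w 0.214 gf 60.93024077395967 F [-0.15 -0.38 -0.34]
[-0.17 -0.    0.08]
240 175.02 [171 172 173 174 175 176 177 178 182 183]
241 179.75 [173 174 181 182 183]
242 181.81 [181 182]
243 182.0 [182]
244 179.62 [179 180]
245 181.0 [181]
246 180.28 [180 181]
247 179.93 [179 180 181]
248 180.04 [179 180 181]
249 179.78 [178 179 180 181]
250 179.19 [178 180]
251 179.72 [179 180]
252 179.66 [179 180]
253 179.1 [178 179 180]
254 178.71 [178 179]
255 178.73 [178 179]
256 177.51 [176 177 178 179]
257 0.0 []
258 0.0 []
259 176.8 [176 177]
260 176.41 [175 176 177 178]
261 177.0 [177]
262 176.75 [176 177]
263 175.69 [175 176 177]
264 175.57 [175 176]
265 175.59 [175 176]
266 0.0 []
267 0.0 []
268 0.0 []
269 0.0 []
0.008 [264.84 176.38]
0.01 [264.84 175.84]
0.012 [264.85 175.3 ]
0.014 [264.85 174.75]
```

Tip sits at about z 0.0907 and level. I'll raise 3 mm and insert stepwise.

Emit:
apply_moves(targets=[{"translation": [0,0,-0.03],"twist": 0,"hand": 0},{"translation": [-0.1,0,0],"twist": 0,"hand": 0},{"translation": [-0.1,0,0],"twist": 0,"hand": 0},{"translation": [0,0,0],"twist": 0,"hand": 0}])

```text
time: 17.4
tool_pos: [0.648, 0.0296, 0.0825]
tool_rot: [0.0, 0.802, 0.598, -0.0]
contact_force: [-0.8, 0.3, -1.0]
gripper_width: 0.213
grasp_force: 60.9
```

Emit:
apply_moves(targets=[{"translation": [-0.08,0,0],"twist": 0,"hand": 0},{"translation": [0,0,0],"twist": 0,"hand": 0},{"translation": [0,0,0],"twist": 0,"hand": 0}])

```text
time: 17.7
tool_pos: [0.646, 0.0233, 0.0824]
tool_rot: [-0.0, 0.801, 0.598, 0.0]
contact_force: [0.2, -1.6, 0.2]
gripper_width: 0.213
grasp_force: 60.9
```

Emit:
apply_moves(targets=[{"translation": [-0.08,0,0],"twist": 0,"hand": 0},{"translation": [0,0,0],"twist": 0,"hand": 0},{"translation": [0,0,0],"twist": 0,"hand": 0}])

```text
time: 18.0
tool_pos: [0.6438, 0.0157, 0.0825]
tool_rot: [-0.0, 0.801, 0.598, 0.0]
contact_force: [0.0, -0.5, -0.5]
gripper_width: 0.216
grasp_force: 60.9
```

```bash
python3 - <<'E'
from h import *
info();print(np.round(inmag(tool()[0]),4))
E
```

```text
t 18.0 p [0.6438 0.0157 0.0825] yaw 1.2825 z [-0.  0. -1.] w 0.216 gf 60.92394166873419 F [ 0.04 -0.5  -0.52]
[-0.1327 -0.001   0.0825]
```

Emit:
apply_moves(targets=[{"translation": [-0.06,0,0],"twist": 0,"hand": 0},{"translation": [0,0,0],"twist": 0,"hand": 0},{"translation": [0,0,-0.04],"twist": 0,"hand": 0},{"translation": [0,0,0],"twist": 0,"hand": 0}])

```text
time: 18.4
tool_pos: [0.6419, 0.01, 0.0865]
tool_rot: [-0.0, 0.801, 0.598, -0.0]
contact_force: [-0.6, -0.2, -2.9]
gripper_width: 0.214
grasp_force: 60.7
```

Emit:
apply_moves(targets=[{"translation": [0,0,-0.05],"twist": 0,"hand": 0},{"translation": [0,0,-0.05],"twist": 0,"hand": 0},{"translation": [0,0,0],"twist": 0,"hand": 0}])

```text
time: 18.7
tool_pos: [0.643, 0.0102, 0.0981]
tool_rot: [0.001, 0.801, 0.598, 0.001]
contact_force: [-0.6, 1.3, -1.9]
gripper_width: 0.212
grasp_force: 60.8
```

Emit:
apply_moves(targets=[{"translation": [0,0,-0.1],"twist": 0,"hand": 0},{"translation": [0,0,-0.1],"twist": 0,"hand": 0},{"translation": [0,0,0],"twist": 0,"hand": 0},{"translation": [0,0,0],"twist": 0,"hand": 0}])

```text
time: 19.1
tool_pos: [0.6428, 0.0101, 0.1178]
tool_rot: [0.001, 0.801, 0.598, 0.001]
contact_force: [0.3, 0.5, 0.5]
gripper_width: 0.212
grasp_force: 60.9
```

```bash
python3 - <<'E'
from h import *
np.set_printoptions(precision=4,suppress=True)
info();print(np.round(inmag(tool()[0]),4))
for cam in ('scene','top'):
  f=save(cam,'p1_%s.png'%cam)
  for b in blobs(cam,f,.103,100,125,120,40,300):
    if np.linalg.norm(b[2][:2]-[.607,-.112])>.08: continue
    hu=cv2.convexHull(b[3].astype(np.int32));ap=cv2.approxPolyDP(hu,3,True)[:,0];print(cam,ap.tolist())
  for a in (0,.2,.3,.4,.5): print(a,[np.round(proj(cam,mag(.0475-.0945*np.cos(a),y,.1005+.0945*np.sin(a)))).tolist() for y in (-.064,.064)])
E
```

```text
t 19.1 p [0.6428 0.0101 0.1178] yaw 1.283 z [ 0.002 -0.    -1.   ] w 0.212 gf 60.91794607593329 F [0.31 0.51 0.51]
[-0.127  -0.0003  0.1178]
scene [[312, 175], [285, 173], [266, 145], [292, 149]]
0 [[281.0, 186.0], [262.0, 157.0]]
0.2 [[282.0, 180.0], [263.0, 152.0]]
0.3 [[283.0, 178.0], [264.0, 149.0]]
0.4 [[284.0, 175.0], [265.0, 146.0]]
0.5 [[286.0, 172.0], [266.0, 143.0]]
top [[344, 147], [328, 202], [302, 192], [310, 132]]
0 [[286.0, 190.0], [303.0, 134.0]]
0.2 [[288.0, 189.0], [305.0, 132.0]]
0.3 [[289.0, 189.0], [307.0, 132.0]]
0.4 [[291.0, 189.0], [309.0, 131.0]]
0.5 [[293.0, 189.0], [311.0, 131.0]]
```

Cover is at about 0.43 rad, lifted by the blade alone. I'll sweep it back with the tip.

Emit:
apply_moves(targets=[{"translation": [-0.125,0,-0.17],"twist": 0,"hand": 0},{"translation": [-0.125,0,-0.17],"twist": 0,"hand": 0},{"translation": [-0.15,0,-0.05],"twist": 0,"hand": 0},{"translation": [-0.15,0,-0.05],"twist": 0,"hand": 0},{"translation": [-0.15,0,0],"twist": 0,"hand": 0},{"translation": [-0.15,0,0],"twist": 0,"hand": 0},{"translation": [0,0,0],"twist": 0,"hand": 0},{"translation": [0,0,0],"twist": 0,"hand": 0}])

```text
time: 20.0
tool_pos: [0.6174, -0.0719, 0.1597]
tool_rot: [-0.001, 0.802, 0.598, -0.0]
contact_force: [-0.9, -0.5, -0.3]
gripper_width: 0.214
grasp_force: 60.9
```

Emit:
apply_moves(targets=[{"translation": [-0.12,0,0.01],"twist": 0,"hand": 0},{"translation": [-0.12,0,0.02],"twist": 0,"hand": 0},{"translation": [0,0,0],"twist": 0,"hand": 0},{"translation": [0,0,0],"twist": 0,"hand": 0}])

```text
time: 20.4
tool_pos: [0.611, -0.0948, 0.1574]
tool_rot: [0.0, 0.801, 0.598, -0.0]
contact_force: [-0.3, -0.6, -0.5]
gripper_width: 0.213
grasp_force: 60.9
```

```bash
cat >> h.py <<'E'
def cover(cam,f=None):
  f=grab_frame(cam) if f is None else f
  for b in blobs(cam,f,.103,100,125,120,40,100):
    if np.linalg.norm(b[1]-proj(cam,mag(.05,0,.12)))>60: continue
    hu=cv2.convexHull(b[3].astype(np.int32));ap=cv2.approxPolyDP(hu,3,True)[:,0];print(cam,b[0][4],ap.tolist())
def edge(cam,angs):
  for a in angs: print(a,[np.round(proj(cam,mag(.0475-.0945*np.cos(a),y,.1005+.0945*np.sin(a)))).tolist() for y in (-.064,.064)])
E
python3 - <<'E'
from h import *
info();print(np.round(inmag(tool()[0]),4))
for c in ('scene','top'): cover(c);edge(c,(1.2,1.5,1.8,2.0,2.1))
E
```

```text
t 20.4 p [ 0.611  -0.0948  0.1574] yaw 1.2823 z [-0. -0. -1.] w 0.213 gf 60.93559421758982 F [-0.34 -0.58 -0.52]
[-0.0173 -0.0013  0.1574]
scene 969 [[332, 146], [314, 174], [293, 148], [309, 123]]
1.2 [[305.0, 154.0], [283.0, 126.0]]
1.5 [[315.0, 149.0], [292.0, 122.0]]
1.8 [[325.0, 147.0], [301.0, 121.0]]
2.0 [[330.0, 147.0], [307.0, 121.0]]
2.1 [[333.0, 148.0], [310.0, 122.0]]
top 117 [[356, 167], [354, 173], [339, 169], [342, 164]]
top 419 [[353, 177], [348, 200], [332, 195], [339, 172]]
1.2 [[320.0, 195.0], [338.0, 134.0]]
1.5 [[334.0, 199.0], [352.0, 138.0]]
1.8 [[347.0, 203.0], [365.0, 142.0]]
2.0 [[355.0, 206.0], [373.0, 145.0]]
2.1 [[358.0, 208.0], [376.0, 147.0]]
```

Cover is fully back, at about 2.05 rad. Next I'll return the screwdriver to the mat.

Emit:
apply_moves(targets=[{"translation": [0.4,0,0],"twist": 0,"hand": 0},{"translation": [0.4,0,0],"twist": 0,"hand": 0},{"translation": [0.4,0,0],"twist": 0,"hand": 0},{"translation": [0.15,-0.4,0],"twist": 0,"hand": 0},{"translation": [0.15,-0.4,0],"twist": 0,"hand": 0},{"translation": [0.15,-0.4,0],"twist": 0,"hand": 0},{"translation": [0.15,-0.4,0],"twist": 0,"hand": 0},{"translation": [0.15,-0.4,0],"twist": 0,"hand": 0}])

```text
time: 21.3
tool_pos: [0.4734, 0.1504, 0.1576]
tool_rot: [0.0, 0.801, 0.598, 0.0]
contact_force: [-0.6, 0.2, -0.9]
gripper_width: 0.217
grasp_force: 60.9
```

Emit:
apply_moves(targets=[{"translation": [0.15,-0.4,0],"twist": 0,"hand": 0},{"translation": [0,0,0.35],"twist": 0,"hand": 0},{"translation": [0,0,0.35],"twist": 0,"hand": 0},{"translation": [0,0,0.35],"twist": 0,"hand": 0},{"translation": [0,0,0],"twist": 0,"hand": 0},{"translation": [0,0,0],"twist": 0,"hand": 0}])

```text
time: 21.9
tool_pos: [0.4405, 0.1752, 0.0527]
tool_rot: [-0.0, 0.801, 0.598, -0.0]
contact_force: [0.7, 0.7, -0.4]
gripper_width: 0.213
grasp_force: 60.9
```

```bash
python3 - <<'E'
from h import *
info();go([.4395,.1757,.005])
E
```

```text
t 21.9 p [0.4405 0.1752 0.0527] yaw 1.2831 z [-0.001 -0.    -1.   ] w 0.213 gf 60.9285969947814 F [ 0.7   0.69 -0.45]
tool shift [ 0.002 -0.011  0.477]
```

Emit:
apply_moves(targets=[{"translation": [0,0,0.25],"twist": 0,"hand": 0},{"translation": [0,0,0.22],"twist": 0,"hand": 0},{"translation": [0,0,0],"twist": 0,"hand": 0},{"translation": [0,0,0],"twist": 0,"hand": 0}])

```text
time: 22.3
tool_pos: [0.4422, 0.1754, 0.0075]
tool_rot: [0.001, 0.801, 0.598, 0.001]
contact_force: [0.3, -1.0, -0.5]
gripper_width: 0.215
grasp_force: 60.9
```

Emit:
apply_moves(targets=[{"translation": [0,0,0.03],"twist": 0,"hand": 0},{"translation": [0,0,0],"twist": 0,"hand": 0},{"translation": [0,0,0],"twist": 0,"hand": 0}])

```text
time: 22.6
tool_pos: [0.4415, 0.1753, 0.0035]
tool_rot: [0.0, 0.801, 0.598, 0.001]
contact_force: [-0.6, 0.6, -0.8]
gripper_width: 0.215
grasp_force: 60.9
```

Emit:
apply_moves(targets=[{"translation": [0,0,0.03],"twist": 0,"hand": 0},{"translation": [0,0,0],"twist": 0,"hand": 0},{"translation": [0,0,0],"twist": 0,"hand": 0.3},{"translation": [0,0,0],"twist": 0,"hand": 0.4},{"translation": [0,0,0],"twist": 0,"hand": 1},{"translation": [0,0,0],"twist": 0,"hand": 1},{"translation": [0,0,0],"twist": 0,"hand": 1},{"translation": [0,0,-0.1],"twist": 0,"hand": 1}])

```text
time: 23.4
tool_pos: [0.4393, 0.1748, 0.0085]
tool_rot: [-0.001, 0.801, 0.598, -0.001]
contact_force: [-0.3, 0.2, 0.3]
gripper_width: 0.997
grasp_force: 0.0
```

Emit:
apply_moves(targets=[{"translation": [0,0,-0.45],"twist": 0,"hand": 1},{"translation": [0,0,-0.45],"twist": 0,"hand": 1},{"translation": [0,0,-0.45],"twist": 0,"hand": 1},{"translation": [0,0,0],"twist": 0,"hand": 1},{"translation": [0,0,0],"twist": 0,"hand": 1}])

```text
time: 23.9
tool_pos: [0.4418, 0.1754, 0.1468]
tool_rot: [0.001, 0.801, 0.598, 0.002]
contact_force: [0.2, 1.1, -0.6]
gripper_width: 0.999
grasp_force: 0.0
```

```bash
cat >> h.py <<'E'
def rings(cam,z=.01):
  f=grab_frame(cam)
  for b in blobs(cam,f,z,172,6,150,70,150): print(cam,'red',b[0][:4],b[0][4],np.round(b[2],4))
  return f
E
python3 - <<'E'
from h import *
np.set_printoptions(precision=4,suppress=True)
info();f=rings('wrist')
for b in blobs('wrist',f,.016,7,16,170,90,400):
    r=cv2.fitLine(b[3].astype(np.float32),2,0,.01,.01).ravel();t=(b[3]-r[2:])@r[:2]
    print(b[0],b[1],b[2],ray('wrist',r[2:]+t.min()*r[:2],.016),ray('wrist',r[2:]+t.max()*r[:2],.016))
go([.6394,.0692,.10])
E
```

```text
t 23.9 p [0.4418 0.1754 0.1468] yaw 1.2829 z [ 0.004  0.001 -1.   ] w 0.999 gf 0.0 F [ 0.2   1.08 -0.59]
wrist red [361   0  51  51] 2133 [0.5956 0.2784 0.01  ]
wrist red [341 146  45  43] 1380 [0.5495 0.1578 0.01  ]
wrist red [433 201  43  41] 1355 [0.6336 0.0729 0.01  ]
[ 236  118   24   91 1887] [247.8325 160.283 ] [0.4434 0.1965 0.016 ] [0.4546 0.2343 0.016 ] [0.4297 0.1503 0.016 ]
tool shift [-0.451  2.207  0.447]
```

Screwdriver lies on the mat. On to the ring at (0.639, 0.069).

Emit:
apply_moves(targets=[{"translation": [-0.06,0.37,0.04],"twist": 0,"hand": 1},{"translation": [-0.06,0.37,0.04],"twist": 0,"hand": 1},{"translation": [-0.06,0.37,0.04],"twist": 0,"hand": 1},{"translation": [-0.06,0.37,0.04],"twist": 0,"hand": 1},{"translation": [-0.06,0.37,0.04],"twist": 0,"hand": 1},{"translation": [-0.06,0.37,0.04],"twist": 0,"hand": 1},{"translation": [0,0,0],"twist": 0,"hand": 1},{"translation": [0,0,0],"twist": 0,"hand": 1}])

```text
time: 24.75
tool_pos: [0.6419, 0.0772, 0.1175]
tool_rot: [-0.002, 0.802, 0.598, -0.002]
contact_force: [-1.2, 0.4, 0.5]
gripper_width: 1.002
grasp_force: 0.0
```

Emit:
apply_moves(targets=[{"translation": [0,0,0],"twist": 0,"hand": 1},{"translation": [0,0,0],"twist": 0,"hand": 1}])

```text
time: 24.95
tool_pos: [0.6421, 0.0783, 0.1201]
tool_rot: [-0.0, 0.801, 0.599, -0.0]
contact_force: [0.7, 1.2, 0.2]
gripper_width: 0.998
grasp_force: 0.0
```

```bash
python3 - <<'E'
from h import *
np.set_printoptions(precision=4,suppress=True)
info();f=rings('wrist');rings('top');rings('scene');go([.6394,.0692,-.008])
E
```

```text
t 24.95 p [0.6421 0.0783 0.1201] yaw 1.2837 z [-0.001  0.    -1.   ] w 0.998 gf 0.0 F [0.67 1.23 0.21]
wrist red [362  58  45  50] 806 [0.7719 0.1407 0.01  ]
wrist red [107 106  52  53] 2088 [0.556  0.1554 0.01  ]
wrist red [227 171  50  49] 1871 [0.6404 0.0705 0.01  ]
top red [143  16  41  26] 869 [0.9514 0.2439 0.01  ]
top red [181  88  81 123] 3118 [0.6457 0.0926 0.01  ]
top red [197  91  53  23] 941 [0.7777 0.0961 0.01  ]
top red [197 115  53  22] 943 [0.7145 0.0959 0.01  ]
top red [401 137  15  14] 154 [ 0.6845 -0.3457  0.01  ]
top red [226 152  17  16] 173 [0.6348 0.063  0.01  ]
top red [133 163  20  20] 306 [0.6012 0.2787 0.01  ]
top red [181 189  11  21] 194 [0.5422 0.177  0.01  ]
top red [178 193  76 191] 12289 [0.3225 0.0949 0.01  ]
scene red [52 25 31 18] 422 [2.2159 0.003  0.01  ]
scene red [64 41 36 21] 583 [1.9516 0.0193 0.01  ]
scene red [86 59 36 23] 624 [1.6915 0.0113 0.01  ]
scene red [ 96 103  24  20] 364 [1.3464 0.1334 0.01  ]
scene red [111 122  32  24] 564 [1.1682 0.1357 0.01  ]
scene red [221 207  16  13] 165 [0.6369 0.0713 0.01  ]
scene red [212 241  18  15] 212 [0.5527 0.1563 0.01  ]
scene red [159 255  19  16] 234 [0.5983 0.2814 0.01  ]
tool shift [-0.095 -0.008  1.289]
```

Emit:
apply_moves(targets=[{"translation": [-0.088,0,0.3],"twist": 0,"hand": 1},{"translation": [0,0,0.4],"twist": 0,"hand": 1},{"translation": [0,0,0.38],"twist": 0,"hand": 1},{"translation": [0,0,0.18],"twist": 0,"hand": 1},{"translation": [0,0,0],"twist": 0,"hand": 1},{"translation": [0,0,0],"twist": 0,"hand": 0.4},{"translation": [0,0,0],"twist": 0,"hand": 0.4},{"translation": [0,0,0],"twist": 0,"hand": 0.4}])

```text
time: 25.9
tool_pos: [0.643, 0.0692, -0.0024]
tool_rot: [0.001, 0.801, 0.598, 0.002]
contact_force: [-5.7, -0.5, 27.1]
gripper_width: 0.517
grasp_force: 46.7
```

Emit:
apply_moves(targets=[{"translation": [0,0,0],"twist": 0,"hand": 0.4},{"translation": [0,0,0],"twist": 0,"hand": 0.4}])

```text
time: 26.1
tool_pos: [0.6433, 0.0692, -0.0019]
tool_rot: [0.002, 0.801, 0.598, 0.002]
contact_force: [-2.2, -0.1, 6.4]
gripper_width: 0.497
grasp_force: 59.9
```

```bash
python3 - <<'E'
from h import *
np.set_printoptions(precision=4,suppress=True)
info();f=save('wrist','r1.png');p,M=tool()
for b in blobs('wrist',f,.01,172,6,150,70,150):
  if abs(b[1][0]-250)<60: print(b[0],b[1],b[2],'tool',M.T@(b[2]-p))
c=f[90:330,130:370];cv2.imwrite('pics/r1c.png',cv2.resize(c[:,:,::-1],(600,600),interpolation=2))
E
```

```text
t 26.1 p [ 0.6433  0.0692 -0.0019] yaw 1.2829 z [ 0.005  0.    -1.   ] w 0.497 gf 59.86047148704529 F [-2.2  -0.08  6.44]
[ 209  202   83   83 5687] [249.9276 242.9094] [0.6424 0.0706 0.01  ] tool [ 0.0011 -0.0012 -0.0119]
```

View pics/r1c.png

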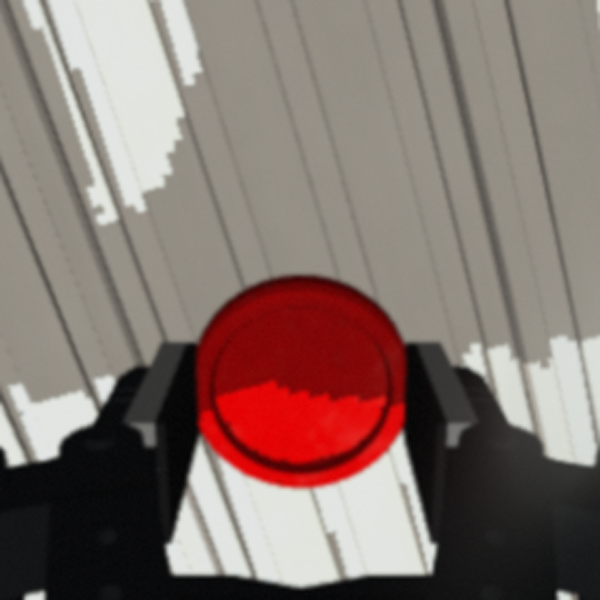

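Shows the ring held squarely between the pads at crop (300,380). I'll lift it and carry it over the mouth.

Emit:
apply_moves(targets=[{"translation": [0,0,-0.2],"twist": 0,"hand": 0.3},{"translation": [0,0,-0.45],"twist": 0,"hand": 0.3},{"translation": [0,0,-0.45],"twist": 0,"hand": 0.3},{"translation": [0,0,-0.35],"twist": 0,"hand": 0.3},{"translation": [-0.3,0.03,0],"twist": 0,"hand": 0.3},{"translation": [-0.4,0.04,0],"twist": 0,"hand": 0.3},{"translation": [-0.4,0.04,0],"twist": 0,"hand": 0.3},{"translation": [-0.3,0.03,0],"twist": 0,"hand": 0.3}])

```text
time: 26.95
tool_pos: [0.6146, -0.0711, 0.1413]
tool_rot: [0.001, 0.801, 0.598, 0.001]
contact_force: [1.2, 0.5, -0.3]
gripper_width: 0.498
grasp_force: 60.7
```

Emit:
apply_moves(targets=[{"translation": [-0.3,0.03,0],"twist": 0,"hand": 0.3},{"translation": [0,0,0],"twist": 0,"hand": 0.3},{"translation": [0,0,0],"twist": 0,"hand": 0.3},{"translation": [0,0,0],"twist": 0,"hand": 0.3}])

```text
time: 27.35
tool_pos: [0.6092, -0.098, 0.1402]
tool_rot: [0.0, 0.801, 0.599, 0.0]
contact_force: [0.1, 1.0, -0.7]
gripper_width: 0.498
grasp_force: 60.8
```

```bash
cat >> h.py <<'E'
def held():
  f=grab_frame('wrist');p,M=tool()
  for b in blobs('wrist',f,p[2]+.012,172,6,150,70,1500):
    if abs(b[1][0]-250)<60: print('held',b[0],b[1],'tool',np.round(M.T@(b[2]-p),4),'mag',np.round(inmag(b[2]),4))
  return f
E
python3 - <<'E'
from h import *
np.set_printoptions(precision=4,suppress=True)
info();print(inmag(tool()[0]));f=held();cv2.imwrite('pics/m1.png',f[:,:,::-1]);go(mag(.001,.0006,.1))
# candidate well features: brass catches
hsv=cv2.cvtColor(f,cv2.COLOR_RGB2HSV)
for b in blobs('wrist',f,.08,15,35,60,60,15): print('brass?',b[0],b[1],np.round(inmag(b[2]),4))
# project expected features
for n,q in (('walls',[(-.046,-.064,.098),(-.046,.064,.098),(.046,-.064,.098),(.046,.064,.098)]),('catch',[(-.0195,0,.088),(.0195,0,.088)])): print(n,[np.round(proj('wrist',mag(*x)),1).tolist() for x in q])
E
```

```text
t 27.35 p [ 0.6092 -0.098   0.1402] yaw 1.2835 z [ 0.001  0.    -1.   ] w 0.498 gf 60.75076103210449 F [ 0.15  0.97 -0.72]
[-0.0138 -0.002   0.1402]
held [ 208  201   84   85 5794] [250.045  243.1572] tool [ 0.001  -0.0012 -0.012 ] mag [-0.015  -0.0033  0.152 ]
tool shift [-0.15   0.027  0.4  ]
brass? [475  43   7   4  17] [477.9412  44.2941] [-0.1261  0.1511  0.08  ]
brass? [456  46   8   5  19] [460.1579  48.0526] [-0.1234  0.1389  0.08  ]
brass? [241 160  28   4 108] [254.7407 161.5463] [-0.0455  0.0001  0.08  ]
brass? [244 182  22  15 312] [254.766  188.8429] [-0.0251  0.0002  0.08  ]
walls [[159.0, 165.5], [350.8, 165.3], [169.4, 286.5], [339.6, 286.2]]
catch [[254.6, 199.1], [254.4, 248.5]]
```

```bash
cat >> h.py <<'E'
from scipy.optimize import least_squares
def ringfit(box):
  p,M=tool();a=np.linspace(0,2*np.pi,60)
  def pr(v):
    pts=np.array([proj('wrist',p+M@np.array([v[0]+.0235*np.cos(t),v[1]+.0235*np.sin(t),-h])) for h in (v[2],v[2]-.01) for t in a])
    return np.array([pts[:,0].min(),pts[:,1].min(),pts[:,0].max(),pts[:,1].max()])
  x,y,w,h=box[:4];t=np.array([x-.5,y-.5,x+w-.5,y+h-.5])
  r=least_squares(lambda v:pr(v)-t,[0,0,.012]);print('ring tool x,y,top',np.round(r.x,4),'res',np.round(r.fun,2));return r.x
E
python3 - <<'E'
from h import *
info();v=ringfit([208,201,84,85]);p,M=tool();q=p+M@np.array([v[0],v[1],-v[2]]);print('mag',np.round(inmag(q),4))
for z in (.078,.08,.083,.088): print(z,proj('wrist',mag(-.0195,0,z)),proj('wrist',mag(-.046,0,z)))
E
```

```text
t 27.4 p [ 0.6092 -0.0977  0.14  ] yaw 1.284 z [ 0.001  0.    -1.   ] w 0.492 gf 60.750943422317505 F [-0.38 -0.26 -0.03]
ring tool x,y,top [-0.0056 -0.0015  0.0034] res [-0.69  0.71  0.69 -0.73]
mag [-0.0084 -0.0036  0.1434]
0.078 [254.41140063 195.31236512] [254.51189678 160.42612618]
0.08 [254.44978065 196.0493442 ] [254.55250766 160.87052383]
0.083 [254.5086248  197.17935763] [254.61482229 161.55245061]
0.088 [254.61024929 199.13112804] [254.72258384 162.73179824]
```

```bash
cat >> h.py <<'E'
def ringc(box,h=.012):
  p,M=tool();a=np.linspace(0,2*np.pi,60)
  def pr(v):
    pts=np.array([proj('wrist',p+M@np.array([v[0]+.0235*np.cos(t),v[1]+.0235*np.sin(t),-k])) for k in (h,h-.01) for t in a])
    return np.array([(pts[:,0].min()+pts[:,0].max())/2,(pts[:,1].min()+pts[:,1].max())/2])
  x,y,w,hh=box[:4];t=np.array([x+(w-1)/2,y+(hh-1)/2])
  r=least_squares(lambda v:pr(v)-t,[0,0]).x;q=p+M@np.array([r[0],r[1],-h]);print('ring tool',np.round(r,4),'mag',np.round(inmag(q),4));return r
E
python3 - <<'E'
from h import *
info()
for h in (.006,.009,.012): ringc([208,201,84,85],h)
print(inmag(tool()[0]))
E
```

```text
t 27.4 p [ 0.6092 -0.0977  0.14  ] yaw 1.284 z [ 0.001  0.    -1.   ] w 0.492 gf 60.750943422317505 F [-0.38 -0.26 -0.03]Traceback (most recent call last):
  File "<stdin>", line 3, in <module>
  File "h.py", line 60, in ringc
    r=least_squares(lambda v:pr(v)-t,[0,0]).x;q=p+M@np.array([r[0],r[1],-h]);print('ring tool',np.round(r,4),'mag',np.round(inmag(q),4));return r
      ~~~~~~~~~~~~~^^^^^^^^^^^^^^^^^^^^^^^^
    return func(*args, **kwargs)
    result = trf(vector_fun.fun, vector_fun.jac, x0, f0, J0, lb, ub, ftol, xtol,
                 gtol, max_nfev, x_scale, loss_function, tr_solver,
                 tr_options.copy(), verbose, callback=callback_wrapped)
    return trf_no_bounds(
        fun, jac, x0, f0, J0, ftol, xtol, gtol, max_nfev, x_scale,
        loss_function, tr_solver, tr_options, verbose, callback=callback)
    J = jac(x)
    self._update_jac()
    ~~~~~~~~~~~~~~~~^^
    self.J = self.jac_wrapped(xp_copy(self.x), f0=self.f)
             ~~~~~~~~~~~~~~~~^^^^^^^^^^^^^^^^^^^^^^^^^^^^
    J, dct = approx_derivative(
             ~~~~~~~~~~~~~~~~~^
        self.fun,
   
[... 717 characters left out ...]
args, **self.kwargs)
           ~~~~~~^^^^^^^^^^^^^^^^^^^^^^^^^^^^^^
  File "h.py", line 60, in <lambda>
    r=least_squares(lambda v:pr(v)-t,[0,0]).x;q=p+M@np.array([r[0],r[1],-h]);print('ring tool',np.round(r,4),'mag',np.round(inmag(q),4));return r
                             ~~^^^
  File "h.py", line 57, in pr
    pts=np.array([proj('wrist',p+M@np.array([v[0]+.0235*np.cos(t),v[1]+.0235*np.sin(t),-k])) for k in (h,h-.01) for t in a])
                  ~~~~^^^^^^^^^^^^^^^^^^^^^^^^^^^^^^^^^^^^^^^^^^^^^^^^^^^^^^^^^^^^^^^^^^^^^^
  File "h.py", line 10, in proj
    c=get_calibration(cam);K=np.array(c['camera_matrix']);P=np.array(c['pose'])
ValueError: time passes only in moves, steps and waits
```

```bash
sed -i 's/^def proj(cam,p):/def proj(cam,p,c=None):/; /^def proj/,/^    q=/ s/c=get_calibration(cam);/c=c or get_calibration(cam);/; s/  p,M=tool();a=np.linspace(0,2\*np.pi,60)/  p,M=tool();a=np.linspace(0,2*np.pi,60);C=get_calibration("wrist")/; s/,-k\])) for k/,-k]),C) for k/; s/least_squares(lambda v:pr(v)-t,\[0,0\])/least_squares(lambda v:pr(v)-t,[0,0],diff_step=1e-3,x_scale=.01)/' h.py; python3 - <<'E'
from h import *
info()
for h in (.006,.009,.012): ringc([208,201,84,85],h)
print(inmag(tool()[0]))
E
```

```text
t 27.4 p [ 0.6092 -0.0977  0.14  ] yaw 1.284 z [ 0.001  0.    -1.   ] w 0.492 gf 60.750943422317505 F [-0.38 -0.26 -0.03]
ring tool [-0.0044 -0.0015] mag [-0.0096 -0.0036  0.146 ]
ring tool [-0.003  -0.0015] mag [-0.011  -0.0036  0.149 ]
ring tool [-0.0016 -0.0014] mag [-0.0125 -0.0036  0.152 ]
[-0.01402311 -0.00212654  0.14002655]
```

Emit:
apply_moves(targets=[{"translation": [-0.125,0.034,0.2],"twist": 0,"hand": 0.3},{"translation": [0,0,0.2],"twist": 0,"hand": 0.3},{"translation": [0,0,0],"twist": 0,"hand": 0.3},{"translation": [0,0,0],"twist": 0,"hand": 0.3},{"translation": [0,0,0],"twist": 0,"hand": 0.3}])

```text
time: 27.9
tool_pos: [0.6095, -0.1112, 0.1009]
tool_rot: [0.001, 0.801, 0.599, 0.001]
contact_force: [0.7, -0.5, 0.7]
gripper_width: 0.498
grasp_force: 60.8
```

```bash
python3 - <<'E'
from h import *
info();print(inmag(tool()[0]));f=grab_frame('wrist');cv2.imwrite('pics/m2.png',f[:,:,::-1])
for b in blobs('wrist',f,.1,172,6,150,70,1500):
  if abs(b[1][0]-250)<60: print(b[0]);ringc(b[0],.012)
for b in blobs('wrist',f,.083,15,35,60,60,15): print('brass?',b[0],b[1],np.round(inmag(b[2]),4))
E
```

```text
t 27.9 p [ 0.6095 -0.1112  0.1009] yaw 1.2837 z [ 0.002 -0.001 -1.   ] w 0.498 gf 60.818424224853516 F [ 0.72 -0.46  0.72]
[-0.00114824  0.00195165  0.10093703]
[ 208  201   85   85 5850]
ring tool [-0.0016 -0.0012] mag [0.0005 0.0009 0.1131]
brass? [494  12  10   6  34] [498.67647059  14.38235294] [-0.1194  0.1342  0.083 ]
brass? [472  20   9  12  43] [475.06976744  24.3255814 ] [-0.114   0.1217  0.083 ]
brass? [232 149  35   5 169] [248.79881657 151.04142012] [-0.0456  0.0003  0.083 ]
brass? [236 176  27  20 486] [248.84773663 185.17695473] [-0.0253  0.0003  0.083 ]
```

Emit:
apply_moves(targets=[{"translation": [0,-0.006,0.08],"twist": 0,"hand": 0.3},{"translation": [0,0,0],"twist": 0,"hand": 0.3},{"translation": [0,0,0],"twist": 0,"hand": 0.3}])

```text
time: 28.25
tool_pos: [0.6077, -0.1114, 0.0912]
tool_rot: [-0.0, 0.801, 0.598, -0.0]
contact_force: [0.4, -0.9, 0.2]
gripper_width: 0.494
grasp_force: 60.8
```

Emit:
apply_moves(targets=[{"translation": [0,0,0.04],"twist": 0,"hand": 0.3},{"translation": [0,0,0],"twist": 0,"hand": 0.3},{"translation": [0,0,0],"twist": 0,"hand": 0.3}])

```text
time: 28.55
tool_pos: [0.6078, -0.1115, 0.0873]
tool_rot: [-0.0, 0.801, 0.598, -0.0]
contact_force: [1.4, 0.1, -0.2]
gripper_width: 0.496
grasp_force: 60.8
```

Emit:
apply_moves(targets=[{"translation": [0,0,0.03],"twist": 0,"hand": 0.3},{"translation": [0,0,0],"twist": 0,"hand": 0.3},{"translation": [0,0,0],"twist": 0,"hand": 0.3}])

```text
time: 28.85
tool_pos: [0.608, -0.1114, 0.0845]
tool_rot: [-0.0, 0.801, 0.598, 0.0]
contact_force: [-0.4, -0.3, -0.6]
gripper_width: 0.494
grasp_force: 60.9
```

Emit:
apply_moves(targets=[{"translation": [0,0,0.02],"twist": 0,"hand": 0.3},{"translation": [0,0,0],"twist": 0,"hand": 0.3},{"translation": [0,0,0],"twist": 0,"hand": 0.3}])

```text
time: 29.15
tool_pos: [0.6082, -0.1116, 0.0827]
tool_rot: [0.0, 0.801, 0.598, 0.0]
contact_force: [0.4, -0.2, 0.5]
gripper_width: 0.496
grasp_force: 61.1
```

Emit:
apply_moves(targets=[{"translation": [0,0,0],"twist": 0,"hand": 1},{"translation": [0,0,0],"twist": 0,"hand": 1},{"translation": [0,0,0],"twist": 0,"hand": 1},{"translation": [0,0,0],"twist": 0,"hand": 1},{"translation": [0,0,-0.2],"twist": 0,"hand": 1},{"translation": [0,0,-0.4],"twist": 0,"hand": 1},{"translation": [0,0,0],"twist": 0,"hand": 1},{"translation": [0,0,0],"twist": 0,"hand": 1}])

```text
time: 29.95
tool_pos: [0.6089, -0.1117, 0.1441]
tool_rot: [0.001, 0.801, 0.598, 0.001]
contact_force: [-0.7, 0.3, -1.0]
gripper_width: 1.0
grasp_force: 0.0
```

```bash
python3 - <<'E'
from h import *
info();print(inmag(tool()[0]));f=grab_frame('wrist');cv2.imwrite('pics/m3.png',f[:,:,::-1])
for b in blobs('wrist',f,.096,172,6,150,70,300):
  print(b[0],np.round(inmag(b[2]),4))
  if abs(b[1][0]-250)<60: ringc(b[0],.096-tool()[0][2])
E
```

```text
t 29.95 p [ 0.6089 -0.1117  0.1441] yaw 1.2829 z [ 0.003 -0.001 -1.   ] w 1.0 gf 0.0 F [-0.74  0.26 -1.  ]
[-0.0005026   0.00150505  0.14412471]
[ 218  175   64   60 3097] [-0.0035 -0.0012  0.096 ]
ring tool [ 0.0014 -0.0016] mag [-0.0019 -0.0011  0.096 ]
```

Emit:
apply_moves(targets=[{"translation": [0,-0.015,0],"twist": 0,"hand": 0},{"translation": [0,0,0],"twist": 0,"hand": 0},{"translation": [0,0,0],"twist": 0,"hand": 0},{"translation": [0,0,0],"twist": 0,"hand": 0},{"translation": [0,0,0.25],"twist": 0,"hand": 0},{"translation": [0,0,0.24],"twist": 0,"hand": 0},{"translation": [0,0,0],"twist": 0,"hand": 0},{"translation": [0,0,0],"twist": 0,"hand": 0}])

```text
time: 30.8
tool_pos: [0.6063, -0.111, 0.0933]
tool_rot: [-0.0, 0.801, 0.598, -0.0]
contact_force: [-0.7, 0.9, -0.5]
gripper_width: -0.004
grasp_force: 0.0
```

Emit:
apply_moves(targets=[{"translation": [0,0,0.05],"twist": 0,"hand": 0},{"translation": [0,0,0.05],"twist": 0,"hand": 0},{"translation": [0,0,0],"twist": 0,"hand": 0}])

```text
time: 31.1
tool_pos: [0.6083, -0.1119, 0.0858]
tool_rot: [0.002, 0.801, 0.598, 0.001]
contact_force: [0.9, -1.1, 4.8]
gripper_width: 0.001
grasp_force: 2.0
```

Emit:
apply_moves(targets=[{"translation": [0,0,0.05],"twist": 0,"hand": 0},{"translation": [0,0,0],"twist": 0,"hand": 0}])

```text
time: 31.3
tool_pos: [0.6082, -0.1125, 0.0809]
tool_rot: [0.002, 0.801, 0.598, 0.001]
contact_force: [0.1, -2.9, 3.8]
gripper_width: -0.001
grasp_force: 2.7
```

Emit:
apply_moves(targets=[{"translation": [0,0,0.05],"twist": 0,"hand": 0},{"translation": [0,0,0],"twist": 0,"hand": 0}])

```text
time: 31.5
tool_pos: [0.6081, -0.1123, 0.0755]
tool_rot: [0.002, 0.801, 0.598, 0.001]
contact_force: [-0.3, -2.8, 4.9]
gripper_width: 0.001
grasp_force: 3.0
```

Emit:
apply_moves(targets=[{"translation": [0,0,0.04],"twist": 0,"hand": 0},{"translation": [0,0,0],"twist": 0,"hand": 0},{"translation": [0,0,0],"twist": 0,"hand": 0}])

```text
time: 31.8
tool_pos: [0.6073, -0.1113, 0.0702]
tool_rot: [0.001, 0.801, 0.598, 0.001]
contact_force: [0.8, -0.7, 2.5]
gripper_width: 0.0
grasp_force: 1.2
```

Emit:
apply_moves(targets=[{"translation": [0,0,0.025],"twist": 0,"hand": 0},{"translation": [0,0,0],"twist": 0,"hand": 0},{"translation": [0,0,0],"twist": 0,"hand": 0}])

```text
time: 32.1
tool_pos: [0.6068, -0.111, 0.067]
tool_rot: [0.0, 0.801, 0.598, 0.0]
contact_force: [1.1, 0.3, 1.8]
gripper_width: 0.002
grasp_force: 1.2
```

Emit:
apply_moves(targets=[{"translation": [0,0,0.025],"twist": 0,"hand": 0},{"translation": [0,0,0],"twist": 0,"hand": 0},{"translation": [0,0,0],"twist": 0,"hand": 0}])

```text
time: 32.4
tool_pos: [0.6065, -0.1109, 0.0643]
tool_rot: [-0.0, 0.801, 0.598, 0.0]
contact_force: [2.4, -0.5, 2.7]
gripper_width: 0.001
grasp_force: 1.1
```

Emit:
apply_moves(targets=[{"translation": [0,0,-0.1],"twist": 0,"hand": 0},{"translation": [0,0,-0.4],"twist": 0,"hand": 0},{"translation": [0,0,-0.3],"twist": 0,"hand": 1},{"translation": [0,0,0],"twist": 0,"hand": 1},{"translation": [0,0,0],"twist": 0,"hand": 1},{"translation": [0,0,0],"twist": 0,"hand": 1},{"translation": [0,0,0],"twist": 0,"hand": 1}])

```text
time: 33.1
tool_pos: [0.6052, -0.1106, 0.1424]
tool_rot: [-0.002, 0.801, 0.598, -0.001]
contact_force: [0.1, -0.2, 0.3]
gripper_width: 0.846
grasp_force: 0.0
```

```bash
cat > m.py <<'E'
from h import *
info();print(inmag(tool()[0]));f=grab_frame('wrist')
for b in blobs('wrist',f,.078,172,6,150,70,300):
  print(b[0],np.round(inmag(b[2]),4),np.round(b[2],4))
print('expect widths', [(h,[np.round(proj('wrist',mag(x,y,h)),1).tolist() for x,y in ((0,-.0235),(0,.0235),(-.0235,0),(.0235,0))]) for h in (.078,.097)])
for b in blobs('wrist',f,.08,15,35,60,60,15):
  if abs(b[1][0]-250)<60: print('brass?',b[0],b[1],np.round(inmag(b[2]),4))
E
python3 m.py
```

```text
t 33.1 p [ 0.6052 -0.1106  0.1424] yaw 1.2828 z [-0.004  0.001 -1.   ] w 0.846 gf 0.0 F [ 0.09 -0.22  0.25]
[-0.00053241 -0.00232462  0.14243186]
[ 225  175   60   57 2614] [ 0.0008 -0.0002  0.078 ] [ 0.6069 -0.1125  0.078 ]
expect widths [(0.078, [[224.1, 201.9], [285.3, 201.8], [254.7, 171.8], [254.6, 230.3]]), (0.097, [[221.7, 209.9], [288.3, 209.8], [255.1, 177.3], [254.9, 240.5]])]
brass? [242 141  28   4 108] [255.5 142.5] [-0.0454  0.0005  0.08  ]
brass? [245 163  22  15 308] [255.62662338 169.78571429] [-0.0254  0.0006  0.08  ]
brass? [245 227  22  20 381] [255.60629921 237.06299213] [0.0284 0.0008 0.08  ]
```

First ring is under the catches. Next, the ring at (0.555, 0.155).

Emit:
apply_moves(targets=[{"translation": [0.343,-0.176,0],"twist": 0,"hand": 1},{"translation": [0.343,-0.176,0],"twist": 0,"hand": 1},{"translation": [0.343,-0.176,0],"twist": 0,"hand": 1},{"translation": [0.343,-0.176,0.05],"twist": 0,"hand": 1},{"translation": [0.343,-0.176,0.05],"twist": 0,"hand": 1},{"translation": [0.343,-0.176,0.05],"twist": 0,"hand": 1},{"translation": [0.343,-0.176,0.05],"twist": 0,"hand": 1},{"translation": [0,0,0],"twist": 0,"hand": 1}])

```text
time: 33.95
tool_pos: [0.5543, 0.1576, 0.1225]
tool_rot: [-0.001, 0.8, 0.6, -0.001]
contact_force: [-0.1, -0.3, -0.1]
gripper_width: 1.004
grasp_force: 0.0
```

Emit:
apply_moves(targets=[{"translation": [0,0,0],"twist": 0,"hand": 1},{"translation": [0,0,0],"twist": 0,"hand": 1},{"translation": [0,0,0],"twist": 0,"hand": 1},{"translation": [0,0,0],"twist": 0,"hand": 1}])

```text
time: 34.35
tool_pos: [0.557, 0.1531, 0.1246]
tool_rot: [0.0, 0.802, 0.598, 0.0]
contact_force: [0.0, -0.3, 0.2]
gripper_width: 1.0
grasp_force: 0.0
```

```bash
cat > rr.py <<'E'
from h import *
info();f=grab_frame('wrist');p,M=tool()
for b in blobs('wrist',f,.01,172,6,150,70,300):
  print(b[0],np.round(b[2],4))
  if b[0][4]>1200:
    r=ringc(b[0],.010-p[2]);q=(p+M@np.array([r[0]+.0016,r[1]+.0013,0]));go([q[0],q[1],-.006])
E
python3 rr.py
```

```text
t 34.35 p [0.557  0.1531 0.1246] yaw 1.2811 z [ 0. -0. -1.] w 1.0 gf 0.0 F [ 0.03 -0.32  0.22]
[ 232    0   55   58 2576] [0.6009 0.2797 0.01  ]
ring tool [0.1334 0.0062] mag [-0.3734 -0.1165  0.01  ]
tool shift [1.35  0.075 1.307]
[464 117  46  47 751] [0.7719 0.1395 0.01  ]
[ 225  160   48   48 1844] [0.5551 0.156  0.01  ]
ring tool [ 0.0005 -0.0027] mag [-0.2405 -0.1258  0.01  ]
tool shift [ 0.02  -0.014  1.307]
```

Emit:
apply_moves(targets=[{"translation": [0.02,-0.014,0.4],"twist": 0,"hand": 1},{"translation": [0,0,0.4],"twist": 0,"hand": 1},{"translation": [0,0,0.3],"twist": 0,"hand": 1},{"translation": [0,0,0.18],"twist": 0,"hand": 1},{"translation": [0,0,0],"twist": 0,"hand": 1},{"translation": [0,0,0],"twist": 0,"hand": 0.3},{"translation": [0,0,0],"twist": 0,"hand": 0.3},{"translation": [0,0,0],"twist": 0,"hand": 0.3}])

```text
time: 35.2
tool_pos: [0.5575, 0.1566, -0.0013]
tool_rot: [0.001, 0.801, 0.598, 0.002]
contact_force: [-3.9, -1.7, 23.9]
gripper_width: 0.514
grasp_force: 38.1
```

Emit:
apply_moves(targets=[{"translation": [0,0,0],"twist": 0,"hand": 0.3},{"translation": [0,0,0],"twist": 0,"hand": 0.3},{"translation": [0,0,0],"twist": 0,"hand": 0.3}])

```text
time: 35.5
tool_pos: [0.5608, 0.1567, 0.0019]
tool_rot: [0.003, 0.801, 0.598, 0.004]
contact_force: [0.6, -1.4, 11.8]
gripper_width: 0.304
grasp_force: 5.9
```

Emit:
apply_moves(targets=[{"translation": [0,0,0],"twist": 0,"hand": 1},{"translation": [0,0,0],"twist": 0,"hand": 1},{"translation": [0,0,0],"twist": 0,"hand": 1},{"translation": [0,0,0],"twist": 0,"hand": 1},{"translation": [0,0,-0.4],"twist": 0,"hand": 1},{"translation": [0,0,-0.4],"twist": 0,"hand": 1},{"translation": [0,0,0],"twist": 0,"hand": 1},{"translation": [0,0,0],"twist": 0,"hand": 1}])

```text
time: 36.3
tool_pos: [0.5568, 0.1566, 0.0779]
tool_rot: [0.001, 0.801, 0.598, 0.001]
contact_force: [0.5, -0.1, -0.1]
gripper_width: 1.0
grasp_force: 0.0
```

```bash
python3 rr.py
```

```text
t 36.3 p [0.5568 0.1566 0.0779] yaw 1.2827 z [ 0.003  0.    -1.   ] w 1.0 gf 0.0 F [ 0.47 -0.15 -0.09]
[ 229    0   67   51 2901] [0.5975 0.2742 0.01  ]
ring tool [0.1233 0.0069] mag [-0.3659 -0.1183  0.01  ]
tool shift [1.249 0.083 0.82 ]
[ 253  172   59   57 2603] [0.5782 0.15   0.01  ]
ring tool [-0.0012  0.0236] mag [-0.2414 -0.1019  0.01  ]
tool shift [0.004 0.249 0.821]
```

The pads only touched the ring's upper rim, so they have to go about 8 mm lower. The ring slid flat to (0.578, 0.150); regrasping.

Emit:
apply_moves(targets=[{"translation": [0,0.25,0],"twist": 0,"hand": 1},{"translation": [0,0,0.3],"twist": 0,"hand": 1},{"translation": [0,0,0.3],"twist": 0,"hand": 1},{"translation": [0,0,0.2],"twist": 0,"hand": 1},{"translation": [0,0,0.1],"twist": 0,"hand": 1},{"translation": [0,0,0],"twist": 0,"hand": 1},{"translation": [0,0,0],"twist": 0,"hand": 0.6},{"translation": [0,0,0],"twist": 0,"hand": 0.6}])

```text
time: 37.15
tool_pos: [0.5807, 0.1496, -0.0121]
tool_rot: [0.0, 0.801, 0.598, 0.001]
contact_force: [-8.7, 1.4, 17.8]
gripper_width: 0.691
grasp_force: 9.9
```

Emit:
apply_moves(targets=[{"translation": [0,0,0],"twist": 0,"hand": 0.4},{"translation": [0,0,0],"twist": 0,"hand": 0.4},{"translation": [0,0,0],"twist": 0,"hand": 0.4},{"translation": [0,0,0],"twist": 0,"hand": 0.4}])

```text
time: 37.55
tool_pos: [0.5826, 0.1501, -0.0091]
tool_rot: [0.001, 0.801, 0.598, 0.002]
contact_force: [-2.5, 0.3, 11.0]
gripper_width: 0.52
grasp_force: 65.3
```

Emit:
apply_moves(targets=[{"translation": [0,0,-0.2],"twist": 0,"hand": 0.3},{"translation": [0,0,-0.45],"twist": 0,"hand": 0.3},{"translation": [0,0,-0.45],"twist": 0,"hand": 0.3},{"translation": [0,0,-0.42],"twist": 0,"hand": 0.3},{"translation": [-0.4,0.163,0],"twist": 0,"hand": 0.3},{"translation": [-0.4,0.163,0],"twist": 0,"hand": 0.3},{"translation": [-0.4,0.163,0],"twist": 0,"hand": 0.3},{"translation": [-0.4,0.163,0],"twist": 0,"hand": 0.3}])

```text
time: 38.35
tool_pos: [0.5976, -0.0241, 0.1405]
tool_rot: [0.001, 0.801, 0.599, 0.001]
contact_force: [0.6, -0.1, -0.2]
gripper_width: 0.513
grasp_force: 61.2
```

Emit:
apply_moves(targets=[{"translation": [-0.4,0.163,0],"twist": 0,"hand": 0.3},{"translation": [-0.35,0.163,0],"twist": 0,"hand": 0.3},{"translation": [0,0,0],"twist": 0,"hand": 0.3},{"translation": [0,0,0],"twist": 0,"hand": 0.3},{"translation": [0,0,0],"twist": 0,"hand": 0.3}])

```text
time: 38.85
tool_pos: [0.607, -0.1029, 0.1391]
tool_rot: [0.0, 0.801, 0.599, 0.0]
contact_force: [-0.6, 0.1, -0.2]
gripper_width: 0.521
grasp_force: 61.2
```

```bash
cat > hh.py <<'E'
from h import *
import sys;H=float(sys.argv[1])
info();print('tcp mag',inmag(tool()[0]));f=grab_frame('wrist')
for b in blobs('wrist',f,.1,172,6,150,70,1500):
  if abs(b[1][0]-250)<60:
    print(b[0]);[ringc(b[0],h) for h in (H-.004,H)]
for b in blobs('wrist',f,.083,15,35,60,60,15):
  if abs(b[1][0]-250)<60: print('brass?',b[0],b[1],np.round(inmag(b[2]),4))
E
python3 hh.py .019
```

```text
t 38.85 p [ 0.607  -0.1029  0.1391] yaw 1.2836 z [ 0.001  0.    -1.   ] w 0.521 gf 61.17952108383179 F [-0.55  0.12 -0.25]
tcp mag [-0.00848577 -0.00284836  0.13913224]
[ 205  187   91  109 7528]
ring tool [ 0.001  -0.0012] mag [-0.0097 -0.0042  0.154 ]
ring tool [ 0.0028 -0.0012] mag [-0.0116 -0.0042  0.158 ]
brass? [242 153  29   4 110] [256.         154.50909091] [-0.0459  0.0001  0.083 ]
brass? [245 175  23  15 293] [255.97610922 181.46075085] [-0.0264  0.0001  0.083 ]
```

```bash
cat > xb.py <<'E'
from h import *
import sys;H,row=map(float,sys.argv[1:3])
p,M=tool();C=get_calibration('wrist');a=np.linspace(0,2*np.pi,60)
for x in (-.006,-.004,-.002,0,.002,.004,.006):
  pts=np.array([proj('wrist',p+M@np.array([x+.0235*np.cos(t),-.0012+.0235*np.sin(t),-h]),C) for h in (H,H-.01) for t in a])
  print(x,np.round([pts[:,0].min(),pts[:,0].max(),pts[:,1].min(),pts[:,1].max()],1))
E
python3 xb.py .019 295; echo; python3 xb.py .012 286
```

```text
-0.006 [202.9 297.  211.  302.4]
-0.004 [202.8 297.1 207.3 299.1]
-0.002 [202.6 297.3 203.6 295.8]
0 [202.4 297.5 199.8 292.4]
0.002 [202.2 297.7 196.  289.1]
0.004 [202.  297.8 192.1 285.7]
0.006 [201.8 298.  188.3 282.2]

-0.006 [205.  294.9 206.7 294.4]
-0.004 [204.8 295.1 203.2 291.2]
-0.002 [204.7 295.2 199.6 288. ]
0 [204.5 295.4 195.9 284.8]
0.002 [204.3 295.6 192.3 281.5]
0.004 [204.2 295.7 188.6 278.2]
0.006 [204.  295.9 184.9 274.9]
```

Emit:
apply_moves(targets=[{"translation": [-0.06,0.04,0.2],"twist": 0,"hand": 0.3},{"translation": [0,0,0.27],"twist": 0,"hand": 0.3},{"translation": [0,0,0],"twist": 0,"hand": 0.3},{"translation": [0,0,0],"twist": 0,"hand": 0.3},{"translation": [0,0,0],"twist": 0,"hand": 0.3}])

```text
time: 39.4
tool_pos: [0.6099, -0.1102, 0.0932]
tool_rot: [0.001, 0.801, 0.599, 0.001]
contact_force: [-0.3, 0.1, 0.5]
gripper_width: 0.519
grasp_force: 61.2
```

Emit:
apply_moves(targets=[{"translation": [0,0,0.06],"twist": 0,"hand": 0.3},{"translation": [0,0,0],"twist": 0,"hand": 0.3},{"translation": [0,0,0],"twist": 0,"hand": 0.3}])

```text
time: 39.7
tool_pos: [0.609, -0.1106, 0.0858]
tool_rot: [0.0, 0.801, 0.598, 0.0]
contact_force: [-0.0, 0.1, -0.2]
gripper_width: 0.519
grasp_force: 61.2
```

Emit:
apply_moves(targets=[{"translation": [0,0,0.05],"twist": 0,"hand": 0.3},{"translation": [0,0,0],"twist": 0,"hand": 0.3},{"translation": [0,0,0],"twist": 0,"hand": 0.3}])

```text
time: 40.0
tool_pos: [0.6087, -0.1106, 0.0801]
tool_rot: [-0.0, 0.801, 0.598, -0.0]
contact_force: [-1.2, -0.9, -0.2]
gripper_width: 0.516
grasp_force: 61.2
```

```bash
python3 hh.py .019
```

```text
t 40.0 p [ 0.6087 -0.1106  0.0801] yaw 1.2827 z [-0.001  0.    -1.   ] w 0.516 gf 61.19829297065735 F [-1.18 -0.86 -0.19]
tcp mag [-0.0015623   0.00103406  0.08014453]
[ 205  201   91   95 6840]
ring tool [-0.003  -0.0012] mag [0.0015 0.     0.0954]
ring tool [-0.0011 -0.0012] mag [-0.0005  0.      0.0994]
brass? [231 155  40   6 194] [250.37628866 157.05670103] [-0.0458  0.0003  0.083 ]
brass? [236 186  30  20 563] [250.6642984  195.09946714] [-0.0257  0.0004  0.083 ]
brass? [238 295  27   3  51] [252.         296.33333333] [0.0357 0.0011 0.083 ]
```

Emit:
apply_moves(targets=[{"translation": [0,0,0.015],"twist": 0,"hand": 0.3},{"translation": [0,0,0],"twist": 0,"hand": 0.3},{"translation": [0,0,0],"twist": 0,"hand": 1},{"translation": [0,0,0],"twist": 0,"hand": 1},{"translation": [0,0,0],"twist": 0,"hand": 1},{"translation": [0,0,0],"twist": 0,"hand": 1},{"translation": [0,0,-0.25],"twist": 0,"hand": 1},{"translation": [0,0,-0.4],"twist": 0,"hand": 1}])

```text
time: 40.85
tool_pos: [0.6064, -0.1099, 0.1408]
tool_rot: [-0.003, 0.801, 0.598, -0.002]
contact_force: [-0.5, -1.0, 0.4]
gripper_width: 0.997
grasp_force: 0.0
```

Emit:
apply_moves(targets=[{"translation": [-0.01,-0.01,0],"twist": 0,"hand": 0},{"translation": [0,0,0],"twist": 0,"hand": 0},{"translation": [0,0,0],"twist": 0,"hand": 0},{"translation": [0,0,0],"twist": 0,"hand": 0},{"translation": [0,0,0.25],"twist": 0,"hand": 0},{"translation": [0,0,0.24],"twist": 0,"hand": 0},{"translation": [0,0,0],"twist": 0,"hand": 0},{"translation": [0,0,0],"twist": 0,"hand": 0}])

```text
time: 41.65
tool_pos: [0.6069, -0.111, 0.0938]
tool_rot: [-0.001, 0.801, 0.598, -0.001]
contact_force: [-0.1, -0.8, 0.7]
gripper_width: 0.003
grasp_force: 0.0
```

Emit:
apply_moves(targets=[{"translation": [0,0,0.05],"twist": 0,"hand": 0},{"translation": [0,0,0.05],"twist": 0,"hand": 0},{"translation": [0,0,0],"twist": 0,"hand": 0}])

```text
time: 41.95
tool_pos: [0.6091, -0.1116, 0.087]
tool_rot: [0.001, 0.801, 0.598, 0.001]
contact_force: [-0.5, -0.3, 3.9]
gripper_width: 0.001
grasp_force: 1.8
```

Emit:
apply_moves(targets=[{"translation": [0,0,0.05],"twist": 0,"hand": 0},{"translation": [0,0,0.05],"twist": 0,"hand": 0},{"translation": [0,0,0],"twist": 0,"hand": 0}])

```text
time: 42.25
tool_pos: [0.6099, -0.1109, 0.0774]
tool_rot: [0.001, 0.801, 0.598, 0.002]
contact_force: [2.0, 3.1, 4.0]
gripper_width: -0.002
grasp_force: 2.6
```

Emit:
apply_moves(targets=[{"translation": [0,0,0.05],"twist": 0,"hand": 0},{"translation": [0,0,0],"twist": 0,"hand": 0},{"translation": [0,0,0],"twist": 0,"hand": 0}])

```text
time: 42.55
tool_pos: [0.6085, -0.1114, 0.0708]
tool_rot: [0.001, 0.801, 0.598, 0.001]
contact_force: [0.5, 0.1, 1.8]
gripper_width: 0.004
grasp_force: 1.4
```

```bash
python3 -c "
from h import *
info();print(inmag(tool()[0]))"
```

```text
t 42.55 p [ 0.6085 -0.1114  0.0708] yaw 1.2828 z [ 0.002 -0.    -1.   ] w 0.004 gf 1.4100855588912964 F [0.46 0.12 1.81]
[-0.00075283  0.00100248  0.07082996]
```

Emit:
apply_moves(targets=[{"translation": [0,0,0.035],"twist": 0,"hand": 0},{"translation": [0,0,0.03],"twist": 0,"hand": 0},{"translation": [0,0,0],"twist": 0,"hand": 0},{"translation": [0,0,0],"twist": 0,"hand": 0}])

```text
time: 42.95
tool_pos: [0.6082, -0.1115, 0.0637]
tool_rot: [0.0, 0.801, 0.598, 0.0]
contact_force: [3.1, 0.0, 2.5]
gripper_width: 0.0
grasp_force: 1.7
```

Emit:
apply_moves(targets=[{"translation": [0,0,-0.1],"twist": 0,"hand": 0},{"translation": [0,0,-0.4],"twist": 0,"hand": 0},{"translation": [0,0,-0.3],"twist": 0,"hand": 1},{"translation": [0,0,0],"twist": 0,"hand": 1},{"translation": [0,0,0],"twist": 0,"hand": 1},{"translation": [0,0,0],"twist": 0,"hand": 1},{"translation": [0,0,0],"twist": 0,"hand": 1}])

```text
time: 43.65
tool_pos: [0.6062, -0.1109, 0.1412]
tool_rot: [-0.002, 0.801, 0.598, -0.001]
contact_force: [-1.1, 0.4, -0.3]
gripper_width: 0.848
grasp_force: 0.0
```

```bash
python3 m.py; python3 -c "
from h import *
rings('top');go([.6012,.2792,.125])"
```

```text
t 43.65 p [ 0.6062 -0.1109  0.1412] yaw 1.2828 z [-0.004  0.001 -1.   ] w 0.848 gf 0.0 F [-1.05  0.38 -0.28]
[-0.00053875 -0.00126419  0.14119039]
[ 224  172   60   57 2618] [-0.0009  0.0001  0.078 ] [ 0.6077 -0.111   0.078 ]
expect widths [(0.078, [[222.5, 202.4], [284.1, 202.3], [253.3, 172.2], [253.3, 231.0]]), (0.097, [[220.0, 210.5], [287.0, 210.4], [253.5, 177.7], [253.4, 241.3]])]
brass? [240 141  29   4 109] [254.11926606 142.52293578] [-0.0456  0.0006  0.08  ]
brass? [244 163  22  15 293] [254.1331058  169.69624573] [-0.0257  0.0006  0.08  ]
brass? [244 228  22  20 400] [254.2525 237.71  ] [0.0284 0.0008 0.08  ]
top red [143  16  41  26] 869 [0.9514 0.2439 0.01  ]
top red [289 101  97 127] 4382 [ 0.638  -0.1792  0.01  ]
top red [367 122  32 100] 1022 [ 0.6165 -0.2866  0.01  ]
top red [401 137  15  14] 153 [ 0.6845 -0.3456  0.01  ]
top red [133 163  20  20] 306 [0.6012 0.2787 0.01  ]
top red [261 214  97 170] 10726 [ 0.3005 -0.1249  0.01  ]
top red [358 221  18  23] 210 [ 0.4692 -0.244   0.01  ]
tool shift [ 3.726 -1.161  0.171]
```

Second ring is in. On to the third at (0.601, 0.279).

Emit:
apply_moves(targets=[{"translation": [0.41,-0.129,0],"twist": 0,"hand": 1},{"translation": [0.41,-0.129,0],"twist": 0,"hand": 1},{"translation": [0.41,-0.129,0],"twist": 0,"hand": 1},{"translation": [0.41,-0.129,0],"twist": 0,"hand": 1},{"translation": [0.41,-0.129,0],"twist": 0,"hand": 1},{"translation": [0.41,-0.129,0.05],"twist": 0,"hand": 1},{"translation": [0.41,-0.129,0.06],"twist": 0,"hand": 1},{"translation": [0.41,-0.129,0.06],"twist": 0,"hand": 1}])

```text
time: 44.55
tool_pos: [0.6013, 0.2342, 0.1257]
tool_rot: [-0.0, 0.801, 0.598, -0.0]
contact_force: [1.2, 0.2, 0.2]
gripper_width: 0.998
grasp_force: 0.0
```

Emit:
apply_moves(targets=[{"translation": [0.41,-0.129,0],"twist": 0,"hand": 1},{"translation": [0,0,0],"twist": 0,"hand": 1},{"translation": [0,0,0],"twist": 0,"hand": 1},{"translation": [0,0,0],"twist": 0,"hand": 1},{"translation": [0,0,0],"twist": 0,"hand": 1}])

```text
time: 45.05
tool_pos: [0.6014, 0.2741, 0.1264]
tool_rot: [0.0, 0.802, 0.598, -0.0]
contact_force: [-0.0, -0.3, -0.4]
gripper_width: 1.003
grasp_force: 0.0
```

```bash
python3 rr.py
```

```text
t 45.05 p [0.6014 0.2741 0.1264] yaw 1.2811 z [-0. -0. -1.] w 1.003 gf 0.0 F [-0.01 -0.34 -0.44]
[ 225  154   49   49 1840] [0.6014 0.2811 0.01  ]
ring tool [ 0.0054 -0.0022] mag [-0.374  -0.1168  0.01  ]
tool shift [ 0.07  -0.009  1.325]
[433 246  44  37 577] [0.7772 0.1401 0.01  ]
```

Emit:
apply_moves(targets=[{"translation": [0.07,-0.009,0.4],"twist": 0,"hand": 1},{"translation": [0,0,0.4],"twist": 0,"hand": 1},{"translation": [0,0,0.35],"twist": 0,"hand": 1},{"translation": [0,0,0.22],"twist": 0,"hand": 1},{"translation": [0,0,0],"twist": 0,"hand": 1},{"translation": [0,0,0],"twist": 0,"hand": 0.6},{"translation": [0,0,0],"twist": 0,"hand": 0.6},{"translation": [0,0,0],"twist": 0,"hand": 0.4}])

```text
time: 45.9
tool_pos: [0.6043, 0.2829, -0.0074]
tool_rot: [0.001, 0.801, 0.598, 0.002]
contact_force: [-8.8, -3.4, 17.2]
gripper_width: 0.522
grasp_force: 61.1
```

Emit:
apply_moves(targets=[{"translation": [0,0,0],"twist": 0,"hand": 0.4},{"translation": [0,0,0],"twist": 0,"hand": 0.4},{"translation": [0,0,0],"twist": 0,"hand": 0.4},{"translation": [0,0,0],"twist": 0,"hand": 0.4}])

```text
time: 46.3
tool_pos: [0.6047, 0.2831, -0.0072]
tool_rot: [0.001, 0.801, 0.598, 0.002]
contact_force: [-0.1, -1.5, 7.1]
gripper_width: 0.514
grasp_force: 61.5
```

Emit:
apply_moves(targets=[{"translation": [0,0,-0.2],"twist": 0,"hand": 0.3},{"translation": [0,0,-0.45],"twist": 0,"hand": 0.3},{"translation": [0,0,-0.45],"twist": 0,"hand": 0.3},{"translation": [0,0,-0.4],"twist": 0,"hand": 0.3},{"translation": [-0.41,0.128,0],"twist": 0,"hand": 0.3},{"translation": [-0.41,0.128,0],"twist": 0,"hand": 0.3},{"translation": [-0.41,0.128,0],"twist": 0,"hand": 0.3},{"translation": [-0.41,0.128,0],"twist": 0,"hand": 0.3}])

```text
time: 47.1
tool_pos: [0.6048, 0.1093, 0.1405]
tool_rot: [0.0, 0.801, 0.599, 0.001]
contact_force: [-0.1, -0.2, -0.2]
gripper_width: 0.514
grasp_force: 61.1
```

Emit:
apply_moves(targets=[{"translation": [-0.41,0.128,0],"twist": 0,"hand": 0.3},{"translation": [-0.41,0.128,0],"twist": 0,"hand": 0.3},{"translation": [-0.41,0.128,0],"twist": 0,"hand": 0.3},{"translation": [-0.41,0.128,0],"twist": 0,"hand": 0.3},{"translation": [-0.4,0.128,0],"twist": 0,"hand": 0.3},{"translation": [0,0,0],"twist": 0,"hand": 0.3},{"translation": [0,0,0],"twist": 0,"hand": 0.3},{"translation": [0,0,0],"twist": 0,"hand": 0.3}])

```text
time: 47.9
tool_pos: [0.6083, -0.1023, 0.1398]
tool_rot: [-0.0, 0.801, 0.599, 0.0]
contact_force: [-0.1, 0.8, 0.5]
gripper_width: 0.515
grasp_force: 61.1
```

```bash
python3 hh.py .017; python3 xb.py .017 0
```

```text
t 47.9 p [ 0.6083 -0.1023  0.1398] yaw 1.2835 z [ 0.  0. -1.] w 0.515 gf 61.089534759521484 F [-0.13  0.84  0.47]
tcp mag [-0.00939984 -0.00174316  0.13976772]
[ 206  184   89  112 7429]
ring tool [ 0.0009 -0.0012] mag [-0.0106 -0.003   0.1527]
ring tool [ 0.0027 -0.0012] mag [-0.0125 -0.003   0.1567]
brass? [241 154  28   4 109] [254.37614679 155.51376147] [-0.0461  0.0001  0.083 ]
brass? [244 176  22  14 279] [254.39784946 182.20430108] [-0.0266  0.0002  0.083 ]
-0.006 [203.5 296.3 209.7 300. ]
-0.004 [203.4 296.5 206.  296.7]
-0.002 [203.2 296.7 202.3 293.4]
0 [203.  296.9 198.6 290.1]
0.002 [202.8 297.  194.8 286.8]
0.004 [202.6 297.2 191.  283.4]
0.006 [202.5 297.4 187.2 280. ]
```

Emit:
apply_moves(targets=[{"translation": [-0.054,0.032,0.2],"twist": 0,"hand": 0.3},{"translation": [0,0,0.25],"twist": 0,"hand": 0.3},{"translation": [0,0,0],"twist": 0,"hand": 0.3},{"translation": [0,0,0],"twist": 0,"hand": 0.3},{"translation": [0,0,0],"twist": 0,"hand": 0.3}])

```text
time: 48.45
tool_pos: [0.6108, -0.1088, 0.0961]
tool_rot: [0.001, 0.801, 0.599, 0.001]
contact_force: [0.6, -0.5, -0.1]
gripper_width: 0.517
grasp_force: 61.1
```

Emit:
apply_moves(targets=[{"translation": [0,0,0.06],"twist": 0,"hand": 0.3},{"translation": [0,0,0],"twist": 0,"hand": 0.3},{"translation": [0,0,0],"twist": 0,"hand": 0.3}])

```text
time: 48.75
tool_pos: [0.6098, -0.1092, 0.0887]
tool_rot: [0.0, 0.801, 0.598, 0.0]
contact_force: [-0.6, 0.6, -0.1]
gripper_width: 0.514
grasp_force: 61.1
```

Emit:
apply_moves(targets=[{"translation": [0,0,0.05],"twist": 0,"hand": 0.3},{"translation": [0,0,0],"twist": 0,"hand": 0.3},{"translation": [0,0,0],"twist": 0,"hand": 0.3}])

```text
time: 49.05
tool_pos: [0.6096, -0.1092, 0.0831]
tool_rot: [-0.0, 0.801, 0.598, -0.0]
contact_force: [0.6, 0.5, -0.1]
gripper_width: 0.517
grasp_force: 61.1
```

```bash
python3 hh.py .017
```

```text
t 49.05 p [ 0.6096 -0.1092  0.0831] yaw 1.2827 z [-0.001  0.    -1.   ] w 0.517 gf 61.13063335418701 F [ 0.65  0.52 -0.08]
tcp mag [-0.0031545   0.00143184  0.08313843]
[ 206  197   90   99 6802]
ring tool [-0.0029 -0.0009] mag [-0.0003  0.0007  0.0964]
ring tool [-0.0009 -0.0009] mag [-0.0022  0.0007  0.1004]
brass? [231 157  38   6 195] [248.71282051 159.47692308] [-0.0456 -0.0002  0.083 ]
brass? [236 187  29  20 519] [249.99421965 196.43545279] [-0.0257  0.0005  0.083 ]
```

Emit:
apply_moves(targets=[{"translation": [0,0,0.02],"twist": 0,"hand": 0.3},{"translation": [0,0,0],"twist": 0,"hand": 0.3},{"translation": [0,0,0],"twist": 0,"hand": 1},{"translation": [0,0,0],"twist": 0,"hand": 1},{"translation": [0,0,0],"twist": 0,"hand": 1},{"translation": [0,0,0],"twist": 0,"hand": 1},{"translation": [0,0,-0.25],"twist": 0,"hand": 1},{"translation": [0,0,-0.37],"twist": 0,"hand": 1}])

```text
time: 49.9
tool_pos: [0.6076, -0.1085, 0.1408]
tool_rot: [-0.003, 0.801, 0.598, -0.002]
contact_force: [0.6, 0.1, -0.5]
gripper_width: 1.003
grasp_force: 0.0
```

Emit:
apply_moves(targets=[{"translation": [-0.025,-0.01,0],"twist": 0,"hand": 0},{"translation": [0,0,0],"twist": 0,"hand": 0},{"translation": [0,0,0],"twist": 0,"hand": 0},{"translation": [0,0,0],"twist": 0,"hand": 0},{"translation": [0,0,0.25],"twist": 0,"hand": 0},{"translation": [0,0,0.24],"twist": 0,"hand": 0},{"translation": [0,0,0],"twist": 0,"hand": 0},{"translation": [0,0,0],"twist": 0,"hand": 0}])

```text
time: 50.7
tool_pos: [0.6074, -0.111, 0.0935]
tool_rot: [-0.001, 0.801, 0.598, -0.001]
contact_force: [0.7, 0.7, -0.1]
gripper_width: 0.002
grasp_force: 0.0
```

Emit:
apply_moves(targets=[{"translation": [0,0,0.05],"twist": 0,"hand": 0},{"translation": [0,0,0.05],"twist": 0,"hand": 0},{"translation": [0,0,0],"twist": 0,"hand": 0}])

```text
time: 51.0
tool_pos: [0.6085, -0.1115, 0.085]
tool_rot: [0.0, 0.801, 0.598, 0.0]
contact_force: [-0.3, -0.2, 0.5]
gripper_width: -0.002
grasp_force: 0.5
```

Emit:
apply_moves(targets=[{"translation": [0,0,0.05],"twist": 0,"hand": 0},{"translation": [0,0,0.05],"twist": 0,"hand": 0},{"translation": [0,0,0],"twist": 0,"hand": 0}])

```text
time: 51.3
tool_pos: [0.61, -0.1121, 0.0763]
tool_rot: [0.002, 0.801, 0.598, 0.001]
contact_force: [2.3, -1.1, 4.5]
gripper_width: -0.0
grasp_force: 2.1
```

Emit:
apply_moves(targets=[{"translation": [0,0,0.05],"twist": 0,"hand": 0},{"translation": [0,0,0.03],"twist": 0,"hand": 0},{"translation": [0,0,0],"twist": 0,"hand": 0}])

```text
time: 51.6
tool_pos: [0.609, -0.1117, 0.067]
tool_rot: [0.001, 0.801, 0.598, 0.001]
contact_force: [2.5, -2.0, 3.6]
gripper_width: -0.001
grasp_force: 1.9
```

Emit:
apply_moves(targets=[{"translation": [0,0,0.03],"twist": 0,"hand": 0},{"translation": [0,0,0],"twist": 0,"hand": 0},{"translation": [0,0,0],"twist": 0,"hand": 0}])

```text
time: 51.9
tool_pos: [0.6086, -0.1115, 0.0639]
tool_rot: [0.0, 0.801, 0.598, 0.0]
contact_force: [2.3, -1.2, 4.2]
gripper_width: 0.002
grasp_force: 2.1
```

```bash
python3 -c "
from h import *
info();print(inmag(tool()[0]))"
```

```text
t 51.9 p [ 0.6086 -0.1115  0.0639] yaw 1.2828 z [ 0.001 -0.    -1.   ] w 0.002 gf 2.1280063758354117 F [ 2.29 -1.2   4.21]
[-0.00069052  0.00115593  0.0639221 ]
```

Emit:
apply_moves(targets=[{"translation": [0,0,-0.1],"twist": 0,"hand": 0},{"translation": [0,0,-0.4],"twist": 0,"hand": 0},{"translation": [0,0,-0.3],"twist": 0,"hand": 1},{"translation": [0,0,0],"twist": 0,"hand": 1},{"translation": [0,0,0],"twist": 0,"hand": 1},{"translation": [0,0,0],"twist": 0,"hand": 1},{"translation": [0,0,0],"twist": 0,"hand": 1}])

```text
time: 52.6
tool_pos: [0.6065, -0.1108, 0.141]
tool_rot: [-0.002, 0.801, 0.598, -0.001]
contact_force: [0.5, -0.3, -0.5]
gripper_width: 0.849
grasp_force: 0.0
```

```bash
python3 m.py; python3 -c "
from h import *
rings('scene');cover('scene');cover('top')
for r in recognise('scene','ring_a'): print(round(r['score'],2),np.round(r['point'],3))"
```

```text
t 52.6 p [ 0.6065 -0.1108  0.141 ] yaw 1.2829 z [-0.004  0.001 -1.   ] w 0.849 gf 0.0 F [ 0.52 -0.29 -0.48]
[-0.00078548 -0.001044    0.14100118]
[ 221  170   62   61 2726] [-0.0008 -0.0009  0.078 ] [ 0.6067 -0.1108  0.078 ]
expect widths [(0.078, [[222.2, 202.7], [283.7, 202.6], [252.9, 172.4], [252.9, 231.2]]), (0.097, [[219.6, 210.8], [286.6, 210.7], [253.1, 178.0], [253.0, 241.6]])]
brass? [240 141  28   4  99] [254.28282828 142.68686869] [-0.0457  0.0009  0.08  ]
brass? [243 164  22  15 290] [253.73793103 170.48275862] [-0.0254  0.0006  0.08  ]
brass? [244 229  21  19 376] [254.02393617 238.2606383 ] [0.0286 0.0009 0.08  ]
scene red [52 25 31 18] 422 [2.2159 0.003  0.01  ]
scene red [64 41 36 21] 585 [1.9519 0.0194 0.01  ]
scene red [86 59 36 23] 624 [1.6915 0.0113 0.01  ]
scene red [ 96 103  24  20] 365 [1.3462 0.1334 0.01  ]
scene red [111 122  32  24] 565 [1.1681 0.1358 0.01  ]
scene 835 [[314, 174], [301, 157], [309, 123], [332, 146]]
top 720 [[363, 171], [356, 201], [332, 193], [339, 174], [351, 167]]
0.76 [0.664 0.176 0.005]
0.51 [ 0.608 -0.116  0.074]
```

```bash
python3 - <<'E'
from h import *
info();f=save('wrist','z3.png')
hsv=cv2.cvtColor(f,cv2.COLOR_RGB2HSV).astype(int)
m=((hsv[...,0]<8)|(hsv[...,0]>170))&(hsv[...,1]>140)&(hsv[...,2]>40)
for r in range(164,246,3):
  c=np.where(m[r,200:310])[0]+200; print(r,(c.min(),c.max(),len(c)) if len(c) else None, end=' | ')
p,M=tool();C=get_calibration('wrist');a=np.linspace(0,2*np.pi,80)
print()
for z in (.076,.078,.082,.088,.097):
  pts=np.array([proj('wrist',mag(.0235*np.cos(t),.0235*np.sin(t),z),C) for t in a]);print(z,np.round([pts[:,0].min(),pts[:,0].max(),pts[:,1].min(),pts[:,1].max()],1))
g=cv2.cvtColor(f,cv2.COLOR_RGB2GRAY);np.set_printoptions(linewidth=250)
print(hsv[150:250:4,210:300:4,0]);print(hsv[150:250:4,210:300:4,2])
E
```

```text
t 52.85 p [ 0.6078 -0.1112  0.1428] yaw 1.2828 z [-0.001  0.    -1.   ] w 0.998 gf 0.0 F [0.51 0.16 0.28]
164 None | 167 None | 170 (np.int64(239), np.int64(264), 5) | 173 (np.int64(235), np.int64(268), 14) | 176 (np.int64(234), np.int64(269), 17) | 179 (np.int64(233), np.int64(270), 38) | 182 (np.int64(229), np.int64(276), 48) | 185 (np.int64(224), np.int64(277), 54) | 188 (np.int64(222), np.int64(278), 57) | 191 (np.int64(221), np.int64(279), 59) | 194 (np.int64(220), np.int64(280), 61) | 197 (np.int64(220), np.int64(280), 61) | 200 (np.int64(219), np.int64(279), 61) | 203 (np.int64(219), np.int64(279), 61) | 206 (np.int64(220), np.int64(278), 59) | 209 (np.int64(220), np.int64(277), 58) | 212 (np.int64(222), np.int64(276), 55) | 215 (np.int64(223), np.int64(275), 53) | 218 (np.int64(225), np.int64(273), 49) | 221 (np.int64(227), np.int64(271), 45) | 224 (np.int64(231), np.int64(268), 38) | 227 (np.int64(236), np.int64(263), 11) | 230 None | 233 None | 236 None | 239 None | 242 None | 245 None | 
0.076 [220.8 281.4 171.4 229.3]
0.078 [220.5 281.6 171.9 230.3]
0.082 [220.  282.2 173
[... 4125 characters left out ...]
2 236 116 152 146 143 107 139 120]
 [ 80  82  80  57  54 199 219 137 152 213 210 201 124 203 233 134  58  48  46 148  80  80  80]
 [ 64  64  73  41  44  59  90 224 229 175 164 197 192 209  72  57  59  42  41 121  53  54  53]
 [ 35  36  45  41  49  60  55  39  70 128 127 127 127  45  41  56  59  49  46  62  36  35  36]
 [ 36  36  43  43  56  61  56  34  52 113 127 124 126  47  37  55  63  55  45  54  36  36  36]
 [ 58  49  42  43 136 161  78  33  89 189 189 188 189  72  35  91 170 134  46  48  58  72  74]
 [155 120  38  43 187 219 102  66 133 236 236 236 236 138  64 110 221 176  45  36 125 154 154]
 [156 125  38  43  51  80  43  66 123 185 174 165 165 116  68  43  70  44  44  35 126 152 152]]
```

All three rings are in, with both catches visible over the top ring. Now the cover: I'll go over its edge and come down behind it with shut fingers.

Emit:
apply_moves(targets=[{"translation": [0,0,-0.4],"twist": 0,"hand": 0},{"translation": [0,0,-0.4],"twist": 0,"hand": 0},{"translation": [0,0,-0.1],"twist": 0,"hand": 0},{"translation": [0,0,0],"twist": 0,"hand": 0},{"translation": [-0.4,0,0],"twist": 0,"hand": 0},{"translation": [-0.4,0,0],"twist": 0,"hand": 0},{"translation": [-0.4,0,0],"twist": 0,"hand": 0},{"translation": [-0.4,0,0],"twist": 0,"hand": 0}])

```text
time: 53.7
tool_pos: [0.5612, -0.2654, 0.2307]
tool_rot: [-0.002, 0.801, 0.598, -0.001]
contact_force: [0.0, -0.1, 0.4]
gripper_width: 0.003
grasp_force: 0.0
```

Emit:
apply_moves(targets=[{"translation": [0,0,0],"twist": 0,"hand": 0},{"translation": [0,0,0],"twist": 0,"hand": 0},{"translation": [0,0,0.4],"twist": 0,"hand": 0},{"translation": [0,0,0.4],"twist": 0,"hand": 0},{"translation": [0,0,0],"twist": 0,"hand": 0},{"translation": [0,0,0],"twist": 0,"hand": 0}])

```text
time: 54.3
tool_pos: [0.5624, -0.2631, 0.1524]
tool_rot: [-0.001, 0.801, 0.599, -0.0]
contact_force: [0.6, -0.0, 1.0]
gripper_width: 0.0
grasp_force: 0.0
```

```bash
python3 -c "
from h import *
info();print(inmag(tool()[0]));cover('scene')"
```

```text
t 54.3 p [ 0.5624 -0.2631  0.1524] yaw 1.2843 z [-0.002  0.002 -1.   ] w 0.0 gf 0.0 F [ 0.62 -0.03  1.03]
[ 0.15786383 -0.00039398  0.15240859]
scene 1042 [[332, 146], [313, 175], [293, 148], [309, 123]]
```

Emit:
apply_moves(targets=[{"translation": [0.25,0,0],"twist": 0,"hand": 0},{"translation": [0.2,0,0],"twist": 0,"hand": 0},{"translation": [0.2,0,0],"twist": 0,"hand": 0},{"translation": [0.2,0,0],"twist": 0,"hand": 0},{"translation": [0.2,0,0],"twist": 0,"hand": 0},{"translation": [0,0,0],"twist": 0,"hand": 0}])

```text
time: 54.95
tool_pos: [0.5948, -0.1626, 0.1571]
tool_rot: [0.002, 0.8, 0.6, 0.002]
contact_force: [0.4, 0.1, -0.1]
gripper_width: 0.005
grasp_force: 0.0
```

Emit:
apply_moves(targets=[{"translation": [0.2,0,0],"twist": 0,"hand": 0},{"translation": [0.2,0,0],"twist": 0,"hand": 0},{"translation": [0.15,0,0],"twist": 0,"hand": 0},{"translation": [0,0,0],"twist": 0,"hand": 0},{"translation": [0,0,0],"twist": 0,"hand": 0}])

```text
time: 55.45
tool_pos: [0.6085, -0.1117, 0.1543]
tool_rot: [0.001, 0.801, 0.599, 0.0]
contact_force: [-0.2, -1.0, -0.3]
gripper_width: 0.002
grasp_force: 0.0
```

```bash
python3 -c "
from h import *
info();print(inmag(tool()[0]));cover('scene');edge('scene',(.3,.5,.7,.9,1.1,1.4))"
```

```text
t 55.45 p [ 0.6085 -0.1117  0.1543] yaw 1.2833 z [ 0.001 -0.001 -1.   ] w 0.002 gf 0.0 F [-0.18 -1.02 -0.33]
[-0.00044903  0.0011214   0.15431886]
scene 158 [[312, 175], [293, 164], [273, 137]]
0.3 [[283.0, 178.0], [264.0, 149.0]]
0.5 [[286.0, 172.0], [266.0, 143.0]]
0.7 [[290.0, 166.0], [270.0, 138.0]]
0.9 [[295.0, 161.0], [275.0, 133.0]]
1.1 [[301.0, 156.0], [280.0, 128.0]]
1.4 [[311.0, 150.0], [289.0, 123.0]]
```

Emit:
apply_moves(targets=[{"translation": [0.17,0,0.1],"twist": 0,"hand": 0},{"translation": [0.17,0,0.1],"twist": 0,"hand": 0},{"translation": [0,0,0.1],"twist": 0,"hand": 0},{"translation": [0,0,0.1],"twist": 0,"hand": 0},{"translation": [0,0,0.1],"twist": 0,"hand": 0},{"translation": [0,0,0],"twist": 0,"hand": 0},{"translation": [0,0,0],"twist": 0,"hand": 0}])

```text
time: 56.2
tool_pos: [0.6174, -0.079, 0.1029]
tool_rot: [-0.0, 0.801, 0.598, -0.0]
contact_force: [-0.2, -0.0, 0.5]
gripper_width: 0.002
grasp_force: 0.0
```

Emit:
apply_moves(targets=[{"translation": [0,0,0.05],"twist": 0,"hand": 0},{"translation": [0,0,0],"twist": 0,"hand": 0},{"translation": [0,0,0],"twist": 0,"hand": 0}])

```text
time: 56.5
tool_pos: [0.6178, -0.0789, 0.0986]
tool_rot: [0.0, 0.801, 0.598, 0.0]
contact_force: [0.2, 0.0, 0.5]
gripper_width: 0.003
grasp_force: 0.0
```

Emit:
apply_moves(targets=[{"translation": [0,0,0.03],"twist": 0,"hand": 0},{"translation": [0,0,0],"twist": 0,"hand": 0},{"translation": [0,0,0],"twist": 0,"hand": 0}])

```text
time: 56.8
tool_pos: [0.6181, -0.0788, 0.0958]
tool_rot: [0.0, 0.801, 0.598, 0.0]
contact_force: [0.5, -0.3, 1.0]
gripper_width: -0.0
grasp_force: 0.5
```

```bash
python3 -c "
from h import *
info();print(inmag(tool()[0]));cover('scene');edge('scene',(0,.05,.1,.2,.3))"
```

```text
t 56.8 p [ 0.6181 -0.0788  0.0958] yaw 1.2828 z [ 0.001 -0.    -1.   ] w -0.0 gf 0.5004013935104012 F [ 0.53 -0.3   0.97]
[-0.03465968  0.00103174  0.09580735]
scene 365 [[312, 175], [281, 185], [273, 172], [292, 149]]
0 [[281.0, 186.0], [262.0, 157.0]]
0.05 [[281.0, 184.0], [262.0, 156.0]]
0.1 [[282.0, 183.0], [263.0, 154.0]]
0.2 [[282.0, 180.0], [263.0, 152.0]]
0.3 [[283.0, 178.0], [264.0, 149.0]]
```

Nearly shut. I'll press in small steps until the force rises.

Emit:
apply_moves(targets=[{"translation": [0,0,0.02],"twist": 0,"hand": 0},{"translation": [0,0,0],"twist": 0,"hand": 0}])

```text
time: 57.05
tool_pos: [0.6183, -0.0789, 0.0955]
tool_rot: [0.0, 0.801, 0.598, 0.0]
contact_force: [-2.6, 1.1, 9.6]
gripper_width: 0.0
grasp_force: 4.3
```

Emit:
apply_moves(targets=[{"translation": [0,0,0.015],"twist": 0,"hand": 0},{"translation": [0,0,0],"twist": 0,"hand": 0},{"translation": [0,0,0],"twist": 0,"hand": 0}])

```text
time: 57.35
tool_pos: [0.6184, -0.0789, 0.0952]
tool_rot: [0.0, 0.801, 0.598, 0.0]
contact_force: [-6.1, 0.8, 13.3]
gripper_width: -0.004
grasp_force: 6.7
```

Emit:
apply_moves(targets=[{"translation": [0,0,0.01],"twist": 0,"hand": 0},{"translation": [0,0,0],"twist": 0,"hand": 0},{"translation": [0,0,0],"twist": 0,"hand": 0}])

```text
time: 57.65
tool_pos: [0.6186, -0.0789, 0.0951]
tool_rot: [0.001, 0.801, 0.598, 0.0]
contact_force: [-7.5, 0.4, 16.1]
gripper_width: 0.001
grasp_force: 8.3
```

Emit:
apply_moves(targets=[{"translation": [0,0,-0.1],"twist": 0,"hand": 0},{"translation": [0,0,-0.4],"twist": 0,"hand": 0},{"translation": [0,0,-0.4],"twist": 0,"hand": 0},{"translation": [0,0.4,-0.2],"twist": 0,"hand": 0},{"translation": [0,0.4,0],"twist": 0,"hand": 0},{"translation": [0,0.3,0],"twist": 0,"hand": 0},{"translation": [0,0,0],"twist": 0,"hand": 0},{"translation": [0,0,0],"twist": 0,"hand": 0}])

```text
time: 58.45
tool_pos: [0.7228, -0.1099, 0.1997]
tool_rot: [-0.001, 0.801, 0.598, -0.001]
contact_force: [-1.1, -0.2, 0.3]
gripper_width: -0.002
grasp_force: 0.0
```

```bash
python3 - <<'E'
from h import *
np.set_printoptions(precision=4,suppress=True)
info()
for c in ('scene','top'): cover(c);edge(c,(0,.05))
f=save('top','end.png');a=cv2.imread('pics/t0.png')[:,:,::-1].copy()
for im in (a,f):
  for b in blobs('top',im,.016,7,16,170,90,150):
    r=cv2.fitLine(b[3].astype(np.float32),2,0,.01,.01).ravel();t=(b[3]-r[2:])@r[:2]
    print('orange',b[0],ray('top',r[2:]+t.min()*r[:2],.016),ray('top',r[2:]+t.max()*r[:2],.016))
E
```

```text
t 58.45 p [ 0.7228 -0.1099  0.1997] yaw 1.2827 z [-0.002  0.001 -1.   ] w -0.002 gf 0.0 F [-1.13 -0.2   0.27]
scene 553 [[312, 175], [281, 185], [263, 157], [292, 149]]
0 [[281.0, 186.0], [262.0, 157.0]]
0.05 [[281.0, 184.0], [262.0, 156.0]]
0 [[286.0, 190.0], [303.0, 134.0]]
0.05 [[286.0, 190.0], [304.0, 134.0]]
orange [262 239  59  61 404] [ 0.4304 -0.0209  0.016 ] [ 0.3339 -0.1164  0.016 ]
orange [157 242  39   9 317] [0.4313 0.2377 0.016 ] [0.4316 0.1507 0.016 ]
orange [158 231  38  18 335] [0.4578 0.2359 0.016 ] [0.4333 0.1514 0.016 ]
```

```bash
python3 -c "
from h import *
info();print(job_done())"
```

```text
t 58.6 p [ 0.7223 -0.1095  0.2008] yaw 1.283 z [-0.001  0.    -1.   ] w 0.001 gf 0.0 F [ 0.7   1.22 -0.43]
the job is handed in; nothing more can be done
None
```

I handed the job in at 58.6 s, with no verdict returned: I prised the cover open with the screwdriver, pressed all three red rings in under the catches, snapped the cover shut and laid the screwdriver back on the mat.

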